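# Put the photometer reference set away

## Task

Put the photometer's reference set away: lay every reference disc off the bench flat on a seat of its own in the grey tray, between the seat's lips, and nest both white cups upright in the blue cup as one stack standing on the bench. Lay the sight tube down in the two Vs of the blue cradle, centred lengthwise with a collar outside each support, and then swing the strap with the red knob all the way over it. Do not push the dropper bottle, the small brown bottle or the amber jar about.

Things in the scene. Friction and masses are not known exactly. Their poses are not given: they have to be found in the camera images.
- disc_1: loose reference disc: red glass in a dark steel ring, 40 mm across, 8 mm thick, 40 g, lying flat; two to four of the four discs are there. Both faces alike. Origin: its centre, half way through its thickness; z is its axis.
- disc_2: loose reference disc: green glass in a dark steel ring, 40 mm across, 8 mm thick, 40 g, lying flat; two to four of the four discs are there. Both faces alike. Origin: its centre, half way through its thickness; z is its axis.
- disc_3: loose reference disc: yellow glass in a dark steel ring, 40 mm across, 8 mm thick, 40 g, lying flat; two to four of the four discs are there. Both faces alike. Origin: its centre, half way through its thickness; z is its axis.
- disc_4: loose reference disc: blue glass in a dark steel ring, 40 mm across, 8 mm thick, 40 g, lying flat; two to four of the four discs are there. Both faces alike. Origin: its centre, half way through its thickness; z is its axis.
- cup_1: loose white open cup, 70 mm high, 50 g. Its upper 28 mm are a straight band 60 mm across (55 mm inside); below is a cone, 51 mm across at its top, 32 mm at the foot. Nested in a like cup, its band rests on that cup's rim and it stands 28 mm higher. Origin: centre of its underside; z up through the mouth.
- cup_2: loose white open cup, 70 mm high, 50 g. Its upper 28 mm are a straight band 60 mm across (55 mm inside); below is a cone, 51 mm across at its top, 32 mm at the foot. Nested in a like cup, its band rests on that cup's rim and it stands 28 mm higher. Origin: centre of its underside; z up through the mouth.
- base_cup: the blue cup, loose, same shape and sizes as the white cups, 120 g: the bottom of the stack. It stands upright on the bench. Origin: centre of its underside; z up.
- disc_tray: grey plate fixed to the bench, 128 (x) x 160 (y) x 6 mm, with four white round seats, 36 mm across, tops 12 mm above the bench, 56 mm apart in x and 75 mm in y. Each seat has a low lip on its -x and its +x side (18 mm long, 45 mm between them, 3 mm higher than the seat); its y sides are open for fingers. Origin: centre of its underside, z up.
- v_cradle: blue plate fixed to the bench, 110 (x) x 112 (y) x 8 mm, with two aluminium 90 degree V supports, 14 mm wide, tops 46 mm above the bench, 50 mm across in x, at y = +32 and -32 mm. The V runs along y; the 50 mm between the supports are free for fingers. The strap's post stands at x = +38, y = -32 mm. Origin: centre of its underside, z up.
- v_seat (a point): where the centre of the sight tube lies when it is seated in both Vs: midway between the supports, 42 mm above the bench; axes as v_cradle, the tube lies along y
- sight_tube: loose aluminium tube, 24 mm across, 112 mm long, with a black hexagonal collar (26 mm across flats, 12 mm long) flush with each end and a yellow line round its middle; 84 to 168 g; lies on the collars' flats. The 88 mm of bare tube rest in the Vs, the collars outside the supports. Origin: its centre, on the axis; y along the tube (ends alike).
- strap (a joint): steel swing strap on an upright axis, rad: 0 = closed, at its stop, over the V support at y = -32 mm, pointing to the cradle's -x; grows to 2.0 anticlockwise seen from above (1.57: points to the cradle's -y). Starts at 1.35 to 1.75, stays where left, turns with 1 N at the knob. Its underside is 59 mm above the bench, the seated tube's top 54 mm.
- strap_knob (a point): middle of the gripping length of the strap's red knob: an upright round pin 14 mm across that stands 30 mm high on the strap, from 64 to 94 mm above the bench (this point is at 79 mm), 70 mm from the pivot
- strap_pivot (a point): on the strap's upright axis, at the height of strap_knob
- dropper: bystander: dark dropper bottle, 25 mm across, 68 mm high, loose; origin under its centre
- small_bottle: bystander: small brown reagent bottle, 35 mm across, 62 mm high, loose; origin under its centre
- amber_bottle: bystander: red-amber jar, 55 mm across, 90 mm high, loose; origin under its centre
- seat_1 (a point): tray seat 1 (+ x, + y side of the tray): the point 16 mm above the bench, 4 mm above the middle of the seat's top, where the centre of a disc lying there belongs; axes as disc_tray
- seat_2 (a point): tray seat 2 (+ x, - y side of the tray): the point 16 mm above the bench, 4 mm above the middle of the seat's top, where the centre of a disc lying there belongs; axes as disc_tray
- seat_3 (a point): tray seat 3 (- x, + y side of the tray): the point 16 mm above the bench, 4 mm above the middle of the seat's top, where the centre of a disc lying there belongs; axes as disc_tray
- seat_4 (a point): tray seat 4 (- x, - y side of the tray): the point 16 mm above the bench, 4 mm above the middle of the seat's top, where the centre of a disc lying there belongs; axes as disc_tray
Not all that is in view belongs to the job. What is shaped like the sight_tube but green or turquoise is not meant. What is shaped like the cup_2 but yellow is not meant.

How it is judged:
By the outcome, as a careful person would: the job done as asked, in the order asked, and still so for the second after the job is handed in, with the robot touching nothing.
Of disc_1, disc_2, disc_3, disc_4 only 2 to 4 are there at a start; the rules pass over those that are not, and their reading is None.
At some moment in a run one of disc_1, disc_2, disc_3, disc_4, sight_tube may be knocked a few centimetres aside while the robot is not near it.
Once in a run the grip may slacken for a moment while it holds something.
It also fails if it takes over 210 s, if anything falls off the work surface, if the arm or the gripper's body presses on something with over 40 N, if the wrist force passes 120 N, or if a joint passes its speed limit or range.

## Robot

A 6-joint arm with a two-finger parallel gripper is mounted at the origin on a cart in front of the work surface, level with it; the furniture and walls round the work are solid. World frame = base frame: x ahead of the robot, y to its left, z up, the work surface at z = 0. Lengths are in mm, angles in degrees, forces in N, time in s.
With the tool pointing down it reaches from about 250 to 775 mm from the base axis. Payload 4 kg.
Tool frame: the origin (TCP) lies on the centre line of the jaws, within the pads' length; the fingertips stand 17 mm ahead of it and the grasp point (between the pads) lies 2 mm behind it; z points along the fingers, y is the line along which they close (so a half turn about z gives the same grasp; the last joint's range is limited). The gripper opens to 85 mm and grips with 20 to 120 N. Pads are 22 mm wide; open, the fingers measure 114 mm over their backs; the gripper's body (76 mm by 85 mm) begins 54 mm behind the grasp point. The pads swing forward as they close: fully open they stand 13 mm farther back than shut.
Start: joints at [-74.605, 4.996, 78.535, -0, 96.463, -5.907], TCP at [199.809, -512.438, 248.341] pointing down, gripper open.
Joint ranges: [-177.83, 177.83], [-43.37, 116.18], [15.69, 146.23], [-61.86, 241.86], [9.47, 152.12], [-147.06, 147.06]. Speed limits (degrees/s): [159.86, 159.86, 180, 180, 180, 180].

## Interface

Orientations are given as [roll, pitch, yaw] about the fixed x, y, z axes, in that order (R = Rz(yaw) Ry(pitch) Rx(roll)).
In Python, from plant import arm gives the robot as it stands.
- The arm moves only by the tool servo_tool, never from a script. Its argument "series" is a list of rows, each a list of 3 entries, a list of its own where there are three numbers: the finger opening in m, from 0 to 0.0854, then the shift along the tool's x, y, z in m, then the turn, a rotation vector about the tool's x, y, z in rad. A call has exactly 5 rows; each row is the pose to reach, as a shift and turn from the pose commanded when the call began, along the tool's axes at that moment; what a row does not reach only later rows make up. A row lasts 1/10 s, in which the tool goes at most 50 mm and 8.59 degrees, less where a joint would pass 70% of its speed; a pose out of reach is approached as far as the arm can. A call with a gripper value outside its range is refused whole. The fingers move at their own pace and stop on an object; the grip force is fixed at half the most. Time passes only in rows, so rows that repeat a pose let the fingers close, or fill a call up. It gives the time, the measured TCP pose, the force, the opening and the grip force at its end, in the units of the state.
- arm.get_obs(): the state, without advancing time (a new reading comes with each control period).
- arm.snapshot(name): name is "scene" or "top" or "wrist"; returns a dict with "color" (400x640x3 uint8, red, green, blue), "vfov" (degrees; the focal length in pixels is half the picture's height over the tangent of half this angle, whatever the lens; pixels are square), "cx", "cy" (the principal point, pixels), "R" (3x3) and "t" (3): a world point X has camera coordinates R X + t. Camera axes: x right, y down, z forward; pixel columns grow to the right and rows downward; lengths in mm; the calibration is good to about 2 mm. A picture is of the moment at which its call begins. There is no depth.
- arm.close_job(): hands the job in; it is judged then, once.
The state is a dict: "clock": time; "q": joint angles; "dq": joint speeds; "tau": joint torques, N m; "ee_pos": TCP position; "eef_rot": TCP orientation; "contact_force": force on the tool from outside, world axes, zero at the start; "wrist_torque": the same for the moment, N m; "finger_gap": finger opening in mm; "grasp_force": force on a finger pad.
Only numpy, scipy, OpenCV 4.12 (cv2) and the standard library are available. Lean on these libraries where they do the work, as an engineer would, in place of code of your own. Each camera call takes 0.05 s, during which the arm holds its last target. There are 200 camera calls.

## Working session

There is one attempt and no reset: what is moved stays moved. The work goes in short steps, Python scripts to look and compute and a tool call to move; the robot and the scene stay as the last step left them, time stands still between calls to the robot, and variables do not carry over. Pictures are saved under pics/ and viewed, at most 14 in all, crops included, and the job is handed in when it is done.

Besides the shell and the picture viewer there is one more tool, called after "Request:" by a JSON object that holds its "fn" and its "kwargs". servo_tool: Moves the arm, as the interface text tells. Its arguments: {"type":"object","properties":{"series":{"type":"array"}},"required":["series"]}

```bash
mkdir -p pics; ls
python3 - <<'E'
from plant import arm
import cv2
print(arm.get_obs())
for n in ("scene","top"):
    s=arm.snapshot(n); print(n,s["vfov"],s["cx"],s["cy"],s["R"],s["t"])
    cv2.imwrite(f"pics/{n}0.png",s["color"][:,:,::-1])
E
```

```text
pics
{'clock': 0.0, 'q': array([-7.46047511e+01,  5.04075044e+00,  7.86259820e+01,  2.24600166e-03,
        9.64645249e+01, -5.90655895e+00]), 'dq': array([-0.01050434,  0.01127037,  0.04488284,  0.06038889, -0.02985293,
       -0.0173041 ]), 'tau': array([ 5.23844828e-04, -3.51863015e+01, -3.13273394e+01, -7.46255137e-05,
        1.06629202e-02, -2.84849853e-05]), 'ee_pos': array([ 199.69095078, -511.96133498,  247.11249103]), 'eef_rot': array([-1.79869669e+02, -1.57276627e-02,  2.13020403e+01]), 'contact_force': array([0.02251688, 0.83424211, 0.67025423]), 'wrist_torque': array([ 0.04507708, -0.01620345, -0.00114635]), 'grasp_force': 0.0, 'finger_gap': 85.59822075011571}
scene 48.64179675514633 319.84614779491227 200.45041833396962 [[ 0.89985826 -0.43612285 -0.0072098 ]
 [-0.27214309 -0.54844568 -0.79066142]
 [ 0.34087133  0.7134453  -0.61221119]] [-548.57812703  204.84718026  986.72155616]
top 46.506321451540934 317.5986151979677 207.29628979983326 [[ 0.01120856 -0.9998851  -0.01020536]
 [-0.99860849 -0.01066713 -0.05164578]
 [ 0.05153098  0.01077003 -0.99861332]] [ -11.50145632  590.08527621 1336.54674032]
```

```bash
ls pics; python3 -c "
import cv2
a=cv2.imread('pics/top0.png');cv2.imwrite('pics/top0b.png',cv2.resize(a,(800,500),interpolation=cv2.INTER_CUBIC))"
```

```text
scene0.png
top0.png
```

View pics/top0b.png

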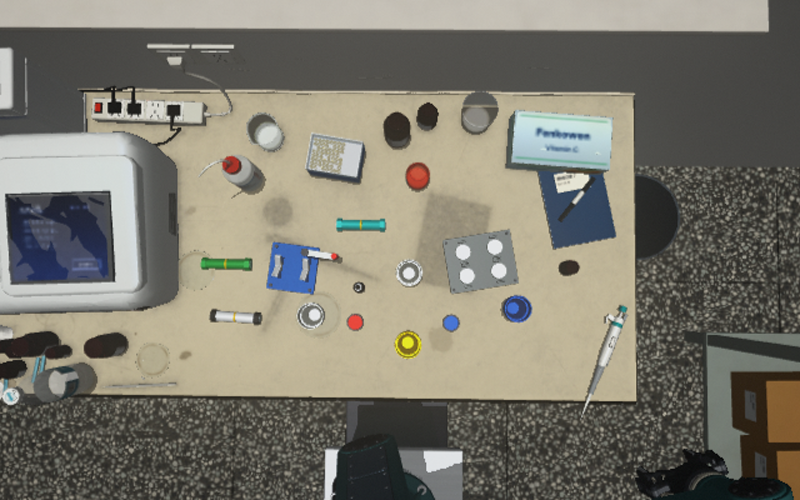

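View pics/scene0.png

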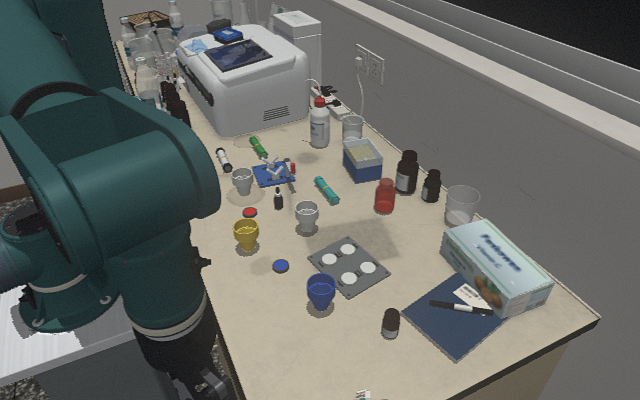

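Top view (800×500): red disc (355,322), blue disc (451,323); white cups (312,316) and (408,272), blue cup (516,309), yellow decoy cup (408,344); white/black tube with a yellow line (235,317), decoy tubes green (227,264) and turquoise (361,225). Cradle (293,267), knob (335,257), tray (481,261), dropper (359,287), small bottle (569,267), jar (417,176). Green and yellow discs are not in view.

```bash
cat > h.py <<'E'
import numpy as np, cv2, pickle
from scipy.spatial.transform import Rotation as Ro
def ray(s,u,v):
    f=200/np.tan(np.radians(s["vfov"]/2)); R=np.array(s["R"]);t=np.array(s["t"])
    d=R.T@np.array([(u-s["cx"])/f,(v-s["cy"])/f,1]); return -R.T@t,d
def onz(s,u,v,z):
    c,d=ray(s,u,v); return (c+d*(z-c[2])/d[2]).round(1)
def proj(s,X):
    f=200/np.tan(np.radians(s["vfov"]/2)); p=np.array(s["R"])@np.array(X,float)+s["t"]
    return np.array([f*p[0]/p[2]+s["cx"],f*p[1]/p[2]+s["cy"]]).round(1)
def snap(name,fn=None,scale=1.25,crop=None):
    from plant import arm
    s=arm.snapshot(name); s={k:s[k] for k in s}
    if fn:
        pickle.dump(s,open(f"pics/{fn}.pkl","wb")); im=s["color"][:,:,::-1]
        if crop: u0,v0,u1,v1=crop; im=im[v0:v1,u0:u1]
        cv2.imwrite(f"pics/{fn}.png",cv2.resize(im,None,fx=scale,fy=scale,interpolation=cv2.INTER_CUBIC))
    return s
def load(fn): return pickle.load(open(f"pics/{fn}.pkl","rb"))
def go(X,yaw,P=None,cy=None):
    """shift in tool axes (m) and turn (rad) from the present (or commanded) pose, tool down"""
    from plant import arm
    o=arm.get_obs()
    P=o["ee_pos"] if P is None else np.array(P,float); cy=o["eef_rot"][2] if cy is None else cy
    d=(np.array(X,float)-P)/1000; c,s_=np.cos(np.radians(cy)),np.sin(np.radians(cy))
    return [round(c*d[0]+s_*d[1],4),round(s_*d[0]-c*d[1],4),round(-d[2],4)],round(np.radians(-((yaw-cy+180)%360-180)),4)
E
python3 - <<'E'
from h import *
s=snap("top","top1"); w=snap("wrist","w0")
print(w["vfov"],w["cx"],w["cy"],-np.array(w["R"]).T@w["t"],w["R"])
for n,u,v,z in [("red",355,322,8),("blue",451,323,8),("cupA",312,316,70),("cupB",408,272,70),("base",516,309,70),("tube",235,317,13),("t1",215,315,13),("t2",257,318,13),("cr",293,267,8),("knob",335,257,94),("tray",481,261,6),("s1",494,247,12),("s2",499,270,12),("s3",463,252,12),("s4",467,276,12),("drop",359,287,68),("small",569,267,62),("jar",417,176,90),("yel",408,344,70)]:
    print(n,onz(s,u*.8,v*.8,z))
print(go([400,0,450],90,[199.8,-512.4,248.3],21.3))
E
```

```text
71.85434411261231 320.9572835332865 198.76891347325355 [ 275.32694945 -482.0829679   373.23934852] [[ 0.36255515 -0.93195919 -0.00241712]
 [-0.88462866 -0.34495613  0.31374737]
 [-0.29323354 -0.11161247 -0.94950342]]
red [443.2  91.    8. ]
blue [ 443.5 -131.9    8. ]
cupA [458.8 181.7  70. ]
cupB [558.9 -30.4  70. ]
base [ 479.6 -270.4   70. ]
tube [451.7 369.6  13. ]
t1 [455.8 416.3  13. ]
t2 [450.  318.3  13. ]
cr [569.5 238.    8. ]
knob [589.3 130.   94. ]
tray [ 588.4 -201.2    6. ]
s1 [ 621.  -230.5   12. ]
s2 [ 567.6 -242.2   12. ]
s3 [ 608.6 -158.4   12. ]
s4 [ 552.8 -168.    12. ]
drop [524.3  78.4  68. ]
small [ 574.2 -390.1   62. ]
jar [770.7 -48.   90. ]
yel [399.6 -32.1  70. ]
([np.float64(0.3727), np.float64(-0.4047), np.float64(-0.2017)], np.float64(-1.199))
```

Run:
```python
from h import *
print(go([540,-150,250],0,[199.8,-512.4,248.3],21.3))
```

```text
([np.float64(0.4486), np.float64(-0.2141), np.float64(-0.0017)], np.float64(0.3718))
```

Request:
{"fn": "servo_tool", "kwargs": {"series": [[0.085, [0.22, -0.1, 0], [0, 0, 0.3718]], [0.085, [0.22, -0.1, 0], [0, 0, 0.3718]], [0.085, [0.22, -0.1, 0], [0, 0, 0.3718]], [0.085, [0.22, -0.1, 0], [0, 0, 0.3718]], [0.085, [0.22, -0.1, 0], [0, 0, 0.3718]]]}}

```text
clock: 0.7
ee_pos: [369.4, -337.7, 248.2]
eef_rot: [180.0, -0.0, -0.0]
contact_force: [0.1, 0.4, 1.4]
finger_gap: 85.1
grasp_force: 0.0
```

Request:
{"fn": "servo_tool", "kwargs": {"series": [[0.085, [0.1716, -0.1893, 0], [0, 0, 0]], [0.085, [0.1716, -0.1893, 0], [0, 0, 0]], [0.085, [0.1716, -0.1893, 0], [0, 0, 0]], [0.085, [0.1716, -0.1893, 0], [0, 0, 0]], [0.085, [0.1716, -0.1893, 0], [0, 0, 0]]]}}

```text
clock: 1.2
ee_pos: [537.4, -152.3, 248.2]
eef_rot: [180.0, -0.0, 0.0]
contact_force: [0.0, -0.1, -0.3]
finger_gap: 84.9
grasp_force: 0.0
```

Request:
{"fn": "servo_tool", "kwargs": {"series": [[0.085, [0.005, -0.005, -0.001], [0, 0, 0]], [0.085, [0.005, -0.005, -0.001], [0, 0, 0]], [0.085, [0.005, -0.005, -0.001], [0, 0, 0]], [0.085, [0.005, -0.005, -0.001], [0, 0, 0]], [0.085, [0.005, -0.005, -0.001], [0, 0, 0]]]}}

```text
clock: 1.7
ee_pos: [540.6, -150.5, 249.5]
eef_rot: [180.0, -0.0, -0.1]
contact_force: [-0.2, -0.5, -0.3]
finger_gap: 84.6
grasp_force: 0.0
```

Run:
```python
from h import *
from plant import arm
o=arm.get_obs();print(o["ee_pos"],o["eef_rot"],o["clock"])
snap("wrist","w1")
```

```text
[ 540.56757816 -150.49140453  249.47928359] [ 1.79978499e+02 -4.83172410e-03 -1.39970676e-01] 1.7
```

View pics/w1.png

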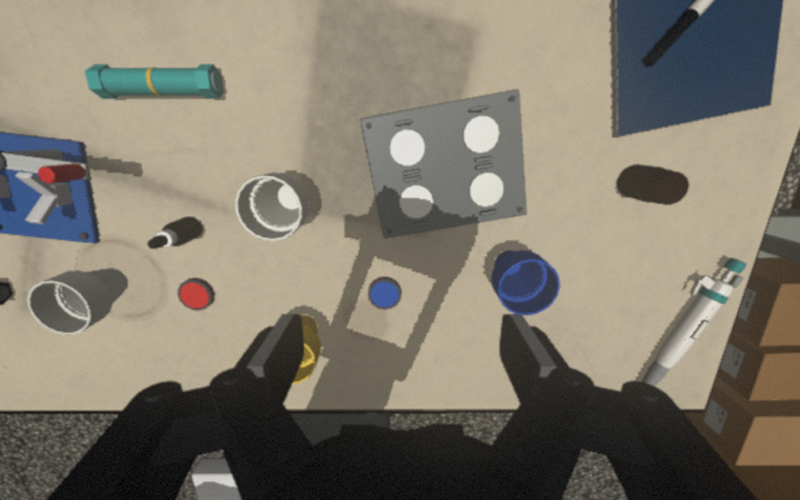

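```bash
cat >> h.py <<'E'
def blob(s,u,v,lo,hi,r=30):
    """centroid of the HSV-range component nearest (u,v)"""
    hsv=cv2.cvtColor(np.ascontiguousarray(s["color"]),cv2.COLOR_RGB2HSV); m=cv2.inRange(hsv,np.array(lo),np.array(hi))
    n,l,st,c=cv2.connectedComponentsWithStats(m); d=np.hypot(c[:,0]-u,c[:,1]-v); d[0]=1e9; d[st[:,4]<60]=1e9
    i=d.argmin(); return c[i].round(1),st[i]
E
python3 - <<'E'
from h import *
w=load("w1")
for n,u,v,lo,hi,z in [("s3",407,147,(0,0,190),(180,40,255),12),("s1",481,134,(0,0,190),(180,40,255),12),("s2",487,190,(0,0,190),(180,40,255),12),("blue",385,293,(105,120,60),(130,255,255),8),("red",196,293,(0,150,90),(180,255,255),8)]:
    c,st=blob(w,u/1.25,v/1.25,lo,hi); print(n,c,st[2:],onz(w,*c,z))
for n,u,v,z in [("cupB",270,207,70),("base",526,282,70),("cupA",62,305,70),("seat4",416,202,12),("drop",155,241,68),("droptop",200,225,0)]: print(n,onz(w,u/1.25,v/1.25,z))
E
```

```text
s3 [325.4 117.6] [ 28  28 614] [ 609.5 -155.2   12. ]
s1 [384.7 106.9] [ 28  29 630] [ 622.  -229.2   12. ]
s2 [388.8 151.2] [ 26  27 542] [ 566.9 -238.4   12. ]
blue [307.1 235.1] [ 21  19 336] [ 444.1 -128.7    8. ]
red [154.9 236. ] [ 23  20 338] [443.3  94.7   8. ]
cupB [560.1 -31.8  70. ]
base [ 486.2 -269.4   70. ]
cupA [463.  185.3  70. ]
seat4 [ 553.4 -165.1   12. ]
drop [528.   80.1  68. ]
droptop [525.9  76.2   0. ]
```

w1 shows the four seats, the blue disc (385,293), red disc (196,293), white cup rims (270,207) and (62,305), and the blue cup rim (526,282). The seat spacing comes out right at 75 × 56 mm, with tray yaw 9.5°. Picking blue first.

Request:
{"fn": "servo_tool", "kwargs": {"series": [[0.062, [-0.0965, -0.0218, 0.1295], [0, 0, -0.166]], [0.062, [-0.0965, -0.0218, 0.1295], [0, 0, -0.166]], [0.062, [-0.0965, -0.0218, 0.1295], [0, 0, -0.166]], [0.062, [-0.0965, -0.0218, 0.1295], [0, 0, -0.166]], [0.062, [-0.0965, -0.0218, 0.1295], [0, 0, -0.166]]]}}

```text
clock: 2.25
ee_pos: [441.3, -126.7, 116.7]
eef_rot: [-179.8, 0.3, 9.4]
contact_force: [-0.3, -0.5, 0.9]
finger_gap: 62.1
grasp_force: 0.0
```

Request:
{"fn": "servo_tool", "kwargs": {"series": [[0.062, [0, 0, 0.025], [0, 0, 0]], [0.062, [0, 0, 0.05], [0, 0, 0]], [0.062, [0, 0, 0.07], [0, 0, 0]], [0.062, [0, 0, 0.08], [0, 0, 0]], [0.062, [0, 0, 0.08], [0, 0, 0]]]}}

```text
clock: 2.75
ee_pos: [445.5, -127.9, 39.9]
eef_rot: [180.0, -0.0, 9.5]
contact_force: [0.5, 0.2, -0.3]
finger_gap: 61.8
grasp_force: 0.0
```

Request:
{"fn": "servo_tool", "kwargs": {"series": [[0.062, [0, 0, 0.006], [0, 0, 0]], [0.062, [0, 0, 0.012], [0, 0, 0]], [0.062, [0, 0, 0.017], [0, 0, 0]], [0.062, [0, 0, 0.019], [0, 0, 0]], [0.062, [0, 0, 0.019], [0, 0, 0]]]}}

```text
clock: 3.25
ee_pos: [444.6, -127.2, 20.5]
eef_rot: [-180.0, 0.0, 9.5]
contact_force: [0.2, 0.4, 0.2]
finger_gap: 62.1
grasp_force: 0.0
```

Request:
{"fn": "servo_tool", "kwargs": {"series": [[0.03, [0, 0, 0], [0, 0, 0]], [0.03, [0, 0, 0], [0, 0, 0]], [0.03, [0, 0, 0], [0, 0, 0]], [0.03, [0, 0, 0], [0, 0, 0]], [0.03, [0, 0, 0], [0, 0, 0]]]}}

```text
clock: 3.75
ee_pos: [445.3, -127.5, 21.8]
eef_rot: [180.0, -0.1, 9.5]
contact_force: [-1.8, 0.1, 6.2]
finger_gap: 35.1
grasp_force: 59.3
```

Request:
{"fn": "servo_tool", "kwargs": {"series": [[0.03, [0, 0, 0], [0, 0, 0]], [0.03, [0, 0, -0.01], [0, 0, 0]], [0.03, [0, 0, -0.03], [0, 0, 0]], [0.03, [0, 0, -0.05], [0, 0, 0]], [0.03, [0, 0, -0.05], [0, 0, 0]]]}}

```text
clock: 4.25
ee_pos: [447.1, -128.3, 74.1]
eef_rot: [179.8, -0.3, 9.5]
contact_force: [-0.3, -0.1, 1.0]
finger_gap: 35.1
grasp_force: 59.8
```

Run:
```python
from h import *
snap("wrist","w2")
```

```text
(no output)
```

View pics/w2.png

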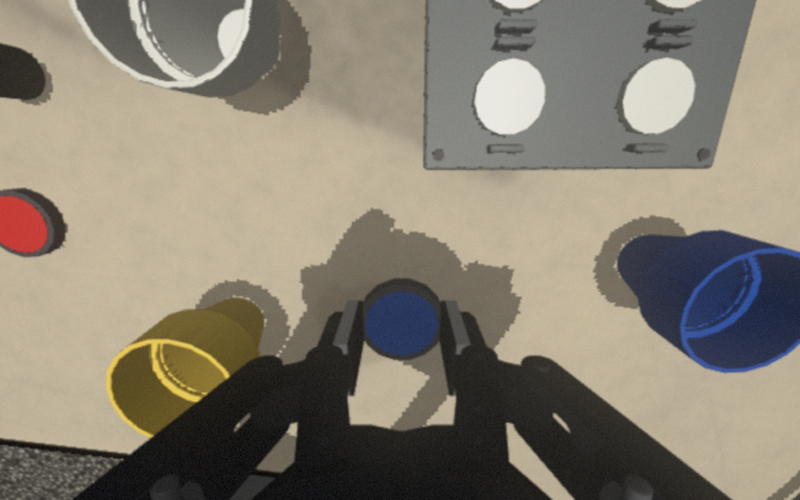

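Run:
```python
from h import *
from plant import arm
w=load("w2")
for z in (57,61,65): print(onz(w,402/1.25,320/1.25,z), onz(w,(402-38)/1.25,320/1.25,z),onz(w,(402+38)/1.25,320/1.25,z))
for p in ([509,97],[658,96]): print(onz(w,p[0]/1.25,p[1]/1.25,12))
for p in ([444.0,-128.7,8+53],): print(proj(w,p)*1.25)
o=arm.get_obs();print(o["ee_pos"])
```

```text
[ 445.8 -127.9   57. ] [ 442.9 -110.4   57. ] [ 448.7 -145.5   57. ]
[ 448.  -127.5   61. ] [ 445.2 -110.5   61. ] [ 450.9 -144.6   61. ]
[ 450.3 -127.1   65. ] [ 447.6 -110.6   65. ] [ 453.  -143.7   65. ]
[ 553.9 -164.6   12. ]
[ 566.8 -238.5   12. ]
[403.125 328.125]
[ 446.00239628 -127.84230819   72.29324701]
```

w2 shows the blue disc centred between the pads (402,320), seats at (509,97) and (658,96), and the cups undisturbed. Moving over seat 4.

Request:
{"fn": "servo_tool", "kwargs": {"series": [[0.03, [0.03, 0.016, 0], [0, 0, 0]], [0.03, [0.07, 0.037, 0], [0, 0, 0]], [0.03, [0.101, 0.0539, 0], [0, 0, 0]], [0.03, [0.101, 0.0539, 0], [0, 0, 0]], [0.03, [0.101, 0.0539, 0], [0, 0, 0]]]}}

```text
clock: 4.8
ee_pos: [552.5, -163.5, 68.6]
eef_rot: [-179.9, 0.2, 9.5]
contact_force: [0.5, 0.8, 0.7]
finger_gap: 35.2
grasp_force: 59.8
```

Request:
{"fn": "servo_tool", "kwargs": {"series": [[0.03, [0, 0, 0.01], [0, 0, 0]], [0.03, [0, 0, 0.02], [0, 0, 0]], [0.03, [0, 0, 0.02], [0, 0, 0]], [0.03, [0, 0, 0.02], [0, 0, 0]], [0.03, [0, 0, 0.02], [0, 0, 0]]]}}

```text
clock: 5.3
ee_pos: [553.3, -163.8, 51.2]
eef_rot: [180.0, -0.0, 9.5]
contact_force: [-1.0, -0.1, -0.0]
finger_gap: 35.3
grasp_force: 59.8
```

Run:
```python
from h import *
from plant import arm
P=[]
for i in range(4):
    w=snap("wrist","w3",2.5,(160,80,480,320)); P.append(arm.get_obs()["ee_pos"])
print(np.round(P,1))
for n,X in dict(s4=[554.2,-164.5,12],s3=[609.5,-155.2,12]).items(): print(n,(proj(w,X)-[160,80])*2.5)
```

```text
[[ 553.5 -163.9   51.4]
 [ 553.6 -163.9   51.5]
 [ 553.7 -163.9   51.5]
 [ 553.7 -163.9   51.4]]
s4 [408.5 391. ]
s3 [408.75 177.75]
```

View pics/w3.png

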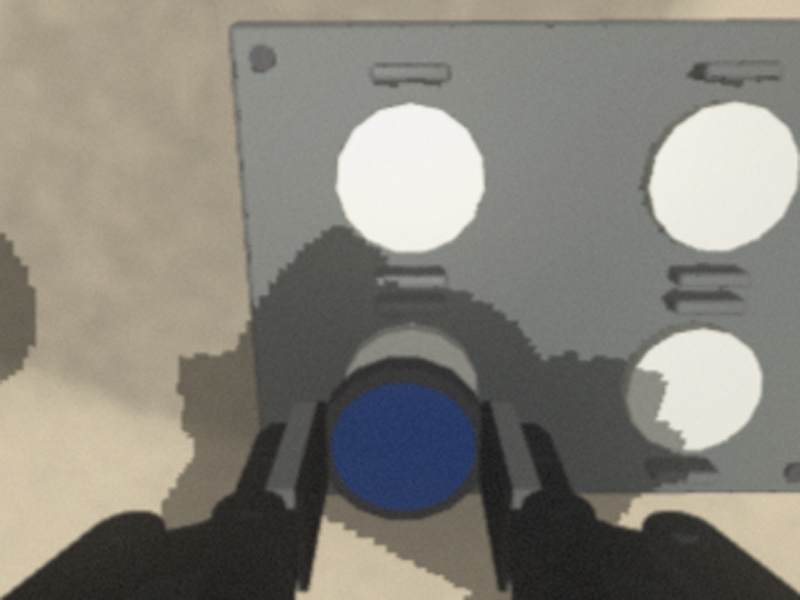

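Run:
```python
from h import *
w=load("w3")
for z in (36.7,38.7,40.7): print(onz(w,160+404.5/2.5,80+446/2.5,z))
print(onz(w,160+(404.5-75)/2.5,80+440/2.5,36),onz(w,160+(404.5+76)/2.5,80+440/2.5,36))
```

```text
[ 552.  -163.7   36.7]
[ 553.2 -163.5   38.7]
[ 554.4 -163.3   40.7]
[ 550.3 -146.4   36. ] [ 556.1 -180.9   36. ]
```

Request:
{"fn": "servo_tool", "kwargs": {"series": [[0.03, [0.0008, 0.001, 0.006], [0, 0, 0]], [0.03, [0.0008, 0.001, 0.012], [0, 0, 0]], [0.03, [0.0008, 0.001, 0.016], [0, 0, 0]], [0.03, [0.0008, 0.001, 0.018], [0, 0, 0]], [0.03, [0.0008, 0.001, 0.018], [0, 0, 0]]]}}

```text
clock: 6.0
ee_pos: [554.0, -164.5, 33.8]
eef_rot: [-180.0, 0.1, 9.5]
contact_force: [-3.6, 1.4, 6.8]
finger_gap: 35.1
grasp_force: 61.5
```

Request:
{"fn": "servo_tool", "kwargs": {"series": [[0.05, [0, 0, 0], [0, 0, 0]], [0.05, [0, 0, 0], [0, 0, 0]], [0.05, [0, 0, 0], [0, 0, 0]], [0.05, [0, 0, 0], [0, 0, 0]], [0.05, [0, 0, -0.005], [0, 0, 0]]]}}

```text
clock: 6.5
ee_pos: [553.6, -164.4, 36.9]
eef_rot: [-179.9, 0.1, 9.5]
contact_force: [-0.1, 0.2, -0.1]
finger_gap: 50.1
grasp_force: 0.0
```

Request:
{"fn": "servo_tool", "kwargs": {"series": [[0.05, [0, 0, -0.03], [0, 0, 0]], [0.055, [0, 0, -0.07], [0, 0, 0]], [0.06, [0, 0, -0.12], [0, 0, 0]], [0.062, [0, 0, -0.12], [0, 0, 0]], [0.062, [0, 0, -0.12], [0, 0, 0]]]}}

```text
clock: 7.0
ee_pos: [555.5, -165.1, 160.7]
eef_rot: [179.8, -0.3, 9.5]
contact_force: [-0.3, 0.6, 0.3]
finger_gap: 62.3
grasp_force: 0.0
```

Run:
```python
from h import *
from plant import arm
for i in range(3): w=snap("wrist","w4")
print(arm.get_obs()["ee_pos"])
c,st=blob(w,*proj(w,[554,-164,20]),(105,120,60),(130,255,255)); print(c,st,onz(w,*c,20))
s=snap("top","t2");
c,st=blob(s,284,257,(0,150,90),(180,255,255)); print(c,st[2:],onz(s,*c,8))
s=load("top1");c,st=blob(s,284,257,(0,150,90),(180,255,255)); print(c,st[2:],onz(s,*c,8))
```

```text
[ 553.39427716 -164.28889582  156.05294956]
[321.7 194.1] [306 180  32  30 664] [ 552.7 -164.1   20. ]
[283.8 257.4] [11 12 99] [443.7  91.6   8. ]
[283.8 257.4] [ 11  12 100] [443.7  91.6   8. ]
```

Run:
```python
from h import *
w=load("w4"); im=w["color"][120:260,240:420,::-1]
cv2.imwrite("pics/w4c.png",cv2.resize(im,None,fx=4,fy=4,interpolation=cv2.INTER_CUBIC))
print((proj(w,[554.2,-164.5,20])-[240,120])*4)
print(go([443.4,94.6,100],9.5,[553.5,-164.3,156],9.5))
```

```text
[329.2 290.8]
([np.float64(-0.0659), np.float64(-0.2735), np.float64(0.056)], np.float64(-0.0))
```

View pics/w4c.png

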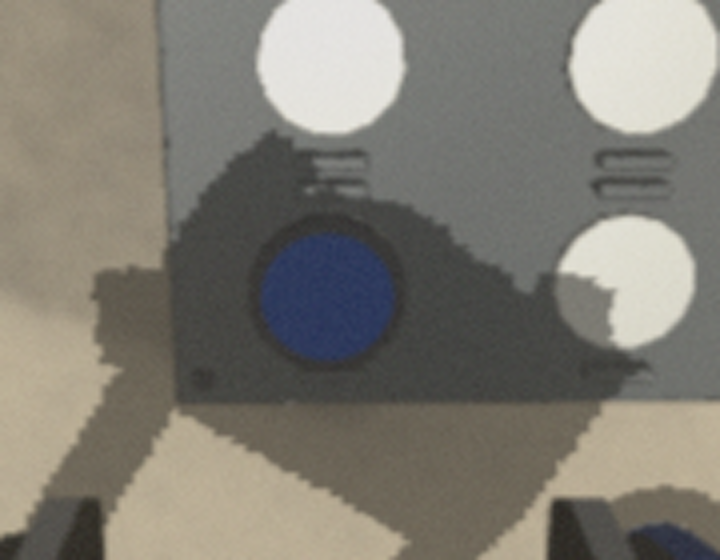

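The blue disc sits on seat 4 at (328,296), between its lips, about 1.5 mm towards -x. I'll recheck it when I come back. Now red.

Request:
{"fn": "servo_tool", "kwargs": {"series": [[0.06, [-0.0359, -0.1435, 0.02], [0, 0, 0]], [0.06, [-0.0359, -0.1435, 0.02], [0, 0, 0]], [0.06, [-0.0359, -0.1435, 0.02], [0, 0, 0]], [0.06, [-0.0359, -0.1435, 0.02], [0, 0, 0]], [0.06, [-0.0359, -0.1435, 0.02], [0, 0, 0]]]}}

```text
clock: 7.7
ee_pos: [494.2, -28.3, 136.5]
eef_rot: [-180.0, 0.1, 9.6]
contact_force: [0.5, -0.2, -0.7]
finger_gap: 60.0
grasp_force: 0.0
```

Request:
{"fn": "servo_tool", "kwargs": {"series": [[0.06, [-0.03, -0.13, 0.036], [0, 0, 0]], [0.06, [-0.03, -0.13, 0.036], [0, 0, 0]], [0.06, [-0.03, -0.13, 0.036], [0, 0, 0]], [0.06, [-0.03, -0.13, 0.036], [0, 0, 0]], [0.06, [-0.03, -0.13, 0.036], [0, 0, 0]]]}}

```text
clock: 8.2
ee_pos: [444.7, 93.6, 101.6]
eef_rot: [179.9, 0.0, 9.5]
contact_force: [0.5, -0.4, -0.1]
finger_gap: 60.0
grasp_force: 0.0
```

Run:
```python
from h import *
from plant import arm
for i in range(3): w=snap("wrist","w5")
P=arm.get_obs()["ee_pos"];print(P)
c,st=blob(w,*proj(w,[443.4,94.6,8]),(0,150,90),(180,255,255)); X=onz(w,*c,8); print(c,st,X)
print(go([X[0],X[1],21],9.5))
```

```text
[445.47792625  92.7943714  102.31118327]
[320.6 211.4] [302 194  38  34 895] [442.5  93.7   8. ]
([np.float64(-0.0028), np.float64(-0.0014), np.float64(0.0813)], np.float64(-0.0022))
```

Request:
{"fn": "servo_tool", "kwargs": {"series": [[0.06, [-0.002, -0.0007, 0.03], [0, 0, 0]], [0.06, [-0.002, -0.0007, 0.055], [0, 0, 0]], [0.06, [-0.002, -0.0007, 0.07], [0, 0, 0]], [0.06, [-0.002, -0.0007, 0.08], [0, 0, 0]], [0.06, [-0.002, -0.0007, 0.081], [0, 0, 0]]]}}

```text
clock: 8.85
ee_pos: [441.8, 93.6, 19.8]
eef_rot: [180.0, 0.1, 9.4]
contact_force: [0.5, -0.3, -0.6]
finger_gap: 60.0
grasp_force: 0.0
```

Request:
{"fn": "servo_tool", "kwargs": {"series": [[0.06, [0, 0, 0], [0, 0, 0]], [0.03, [0, 0, 0], [0, 0, 0]], [0.03, [0, 0, 0], [0, 0, 0]], [0.03, [0, 0, 0], [0, 0, 0]], [0.03, [0, 0, 0], [0, 0, 0]]]}}

```text
clock: 9.35
ee_pos: [444.8, 94.7, 24.5]
eef_rot: [179.9, -0.4, 9.5]
contact_force: [-2.0, -0.7, 11.8]
finger_gap: 29.9
grasp_force: 5.7
```

Request:
{"fn": "servo_tool", "kwargs": {"series": [[0.03, [0, 0, 0], [0, 0, 0]], [0.03, [0, 0, -0.01], [0, 0, 0]], [0.03, [0, 0, -0.04], [0, 0, 0]], [0.03, [0, 0, -0.08], [0, 0, 0]], [0.03, [0, 0, -0.09], [0, 0, 0]]]}}

```text
clock: 9.85
ee_pos: [445.0, 94.9, 116.3]
eef_rot: [180.0, -0.6, 9.5]
contact_force: [-0.2, 0.0, -0.2]
finger_gap: 29.8
grasp_force: 0.0
```

Run:
```python
from h import *
from plant import arm
for i in range(3): w=snap("wrist","w6")
o=arm.get_obs();P=o["ee_pos"];print(P,o["finger_gap"])
c,st=blob(w,320,260,(0,150,90),(180,255,255)); X=onz(w,*c,P[2]-13); print(c,st,X)
print(go([609.4,-155.2,110],9.5,X*[1,1,0]+[0,0,P[2]],9.5))
```

```text
[442.43506811  94.66275605 111.60086875] 29.700924580686088
[321.6 206.2] [304 189  35  33 767] [473.7 100.4  98.6]
([np.float64(0.0917), np.float64(0.2745), np.float64(0.0016)], np.float64(-0.0))
```

Run:
```python
from h import *
from plant import arm
w=snap("wrist","w7")
o=arm.get_obs();P=o["ee_pos"];print(P,o["finger_gap"])
c,st=blob(w,320,206,(0,150,90),(180,255,255)); X=onz(w,*c,8); print(c,st,X)
print(go([X[0],X[1],25],9.5))
```

```text
[441.46554535  94.55264024 110.1342601 ] 29.633568919662718
[321.9 205.2] [304 187  36  34 786] [442.   94.8   8. ]
([np.float64(0.0006), np.float64(-0.0002), np.float64(0.0851)], np.float64(0.0003))
```

Request:
{"fn": "servo_tool", "kwargs": {"series": [[0.052, [0.0005, 0, 0], [0, 0, 0]], [0.052, [0.0005, 0, 0.03], [0, 0, 0]], [0.052, [0.0005, 0, 0.06], [0, 0, 0]], [0.052, [0.0005, 0, 0.08], [0, 0, 0]], [0.052, [0.0005, 0, 0.085], [0, 0, 0]]]}}

```text
clock: 10.55
ee_pos: [438.9, 94.3, 21.4]
eef_rot: [-180.0, 0.5, 9.5]
contact_force: [-0.7, -0.3, -0.7]
finger_gap: 52.1
grasp_force: 0.0
```

Request:
{"fn": "servo_tool", "kwargs": {"series": [[0.052, [0, 0, 0.003], [0, 0, 0]], [0.052, [0, 0, 0.006], [0, 0, 0]], [0.052, [0, 0, 0.007], [0, 0, 0]], [0.052, [0, 0, 0.007], [0, 0, 0]], [0.052, [0, 0, 0.007], [0, 0, 0]]]}}

```text
clock: 11.05
ee_pos: [443.1, 94.7, 19.6]
eef_rot: [180.0, -0.1, 9.5]
contact_force: [0.2, -0.9, -0.3]
finger_gap: 52.2
grasp_force: 0.0
```

Request:
{"fn": "servo_tool", "kwargs": {"series": [[0.052, [0, 0, 0], [0, 0, 0]], [0.052, [0, 0, 0], [0, 0, 0]], [0.052, [0, 0, 0], [0, 0, 0]], [0.052, [0, 0, 0], [0, 0, 0]], [0.052, [0, 0, 0], [0, 0, 0]]]}}

```text
clock: 11.55
ee_pos: [442.5, 94.6, 18.8]
eef_rot: [180.0, 0.0, 9.5]
contact_force: [-0.2, -0.7, -0.5]
finger_gap: 52.0
grasp_force: 0.0
```

Request:
{"fn": "servo_tool", "kwargs": {"series": [[0.047, [0, 0, 0.0012], [0, 0, 0]], [0.044, [0, 0, 0.0012], [0, 0, 0]], [0.042, [0, 0, 0.0012], [0, 0, 0]], [0.038, [0, 0, 0.0012], [0, 0, 0]], [0.034, [0, 0, 0.0012], [0, 0, 0]]]}}

```text
clock: 12.05
ee_pos: [442.8, 94.6, 18.1]
eef_rot: [180.0, -0.0, 9.5]
contact_force: [-0.5, -0.3, 2.7]
finger_gap: 36.7
grasp_force: 59.6
```

Request:
{"fn": "servo_tool", "kwargs": {"series": [[0.03, [0, 0, 0], [0, 0, 0]], [0.03, [0, 0, 0], [0, 0, 0]], [0.03, [0, 0, 0], [0, 0, 0]], [0.03, [0, 0, 0], [0, 0, 0]], [0.03, [0, 0, 0], [0, 0, 0]]]}}

```text
clock: 12.55
ee_pos: [442.8, 94.7, 18.0]
eef_rot: [180.0, -0.0, 9.5]
contact_force: [-1.5, 0.3, 4.7]
finger_gap: 36.8
grasp_force: 59.7
```

Request:
{"fn": "servo_tool", "kwargs": {"series": [[0.03, [0, 0, -0.005], [0, 0, 0]], [0.03, [0, 0, -0.02], [0, 0, 0]], [0.03, [0, 0, -0.05], [0, 0, 0]], [0.03, [0, 0, -0.08], [0, 0, 0]], [0.03, [0, 0, -0.09], [0, 0, 0]]]}}

```text
clock: 13.05
ee_pos: [444.4, 94.8, 110.6]
eef_rot: [180.0, -0.3, 9.5]
contact_force: [1.4, -0.5, -0.4]
finger_gap: 36.6
grasp_force: 60.0
```

Request:
{"fn": "servo_tool", "kwargs": {"series": [[0.03, [0, 0, 0], [0, 0, 0]], [0.03, [0, 0, 0], [0, 0, 0]], [0.03, [0, 0, 0], [0, 0, 0]], [0.03, [0, 0, 0], [0, 0, 0]], [0.03, [0, 0, 0], [0, 0, 0]]]}}

```text
clock: 13.55
ee_pos: [441.9, 94.6, 106.4]
eef_rot: [-180.0, 0.1, 9.5]
contact_force: [0.1, 0.6, -0.3]
finger_gap: 36.5
grasp_force: 60.0
```

Run:
```python
from h import *
from plant import arm
w=snap("wrist","w7")
o=arm.get_obs();P=o["ee_pos"];print(P,o["finger_gap"])
c,st=blob(w,320,260,(0,150,90),(180,255,255)); X=onz(w,*c,P[2]-10); print(c,st,X)
print(go([609.4,-155.2,110],9.5,[*X[:2],P[2]],9.5))
```

```text
[442.12093423  94.61789223 106.7500849 ] 36.52274585704607
[321.  258.4] [ 292  233   59   52 2326] [443.1  95.7  96.8]
([np.float64(0.1226), np.float64(0.2749), np.float64(-0.0032)], np.float64(-0.0))
```

Request:
{"fn": "servo_tool", "kwargs": {"series": [[0.03, [0.0613, 0.1375, 0], [0, 0, 0]], [0.03, [0.0613, 0.1375, 0], [0, 0, 0]], [0.03, [0.0613, 0.1375, 0], [0, 0, 0]], [0.03, [0.0613, 0.1375, 0], [0, 0, 0]], [0.03, [0.0613, 0.1375, 0], [0, 0, 0]]]}}

```text
clock: 14.1
ee_pos: [525.8, -31.7, 106.9]
eef_rot: [-180.0, 0.1, 9.4]
contact_force: [0.4, 0.5, -1.0]
finger_gap: 36.9
grasp_force: 60.2
```

Request:
{"fn": "servo_tool", "kwargs": {"series": [[0.03, [0.0613, 0.1375, 0], [0, 0, 0]], [0.03, [0.0613, 0.1375, 0], [0, 0, 0]], [0.03, [0.0613, 0.1375, 0], [0, 0, 0]], [0.03, [0.0613, 0.1375, 0], [0, 0, 0]], [0.03, [0.0613, 0.1375, 0], [0, 0, 0]]]}}

```text
clock: 14.6
ee_pos: [608.5, -155.6, 106.6]
eef_rot: [-179.9, 0.1, 9.5]
contact_force: [-0.7, 0.7, -0.3]
finger_gap: 36.2
grasp_force: 60.2
```

Request:
{"fn": "servo_tool", "kwargs": {"series": [[0.03, [0, 0, 0.02], [0, 0, 0]], [0.03, [0, 0, 0.045], [0, 0, 0]], [0.03, [0, 0, 0.058], [0, 0, 0]], [0.03, [0, 0, 0.058], [0, 0, 0]], [0.03, [0, 0, 0.058], [0, 0, 0]]]}}

```text
clock: 15.1
ee_pos: [608.8, -155.3, 50.2]
eef_rot: [180.0, -0.0, 9.6]
contact_force: [0.5, -1.0, 0.1]
finger_gap: 36.5
grasp_force: 60.3
```

Run:
```python
from h import *
from plant import arm
for i in range(4): w=snap("wrist","w8",2.5,(160,80,480,320))
o=arm.get_obs();P=o["ee_pos"];print(P,o["finger_gap"])
c,st=blob(w,320,260,(0,150,90),(180,255,255)); X=onz(w,*c,P[2]-10); print(c,st,X)
print(go([609.4,-155.2,30.5],9.5,[*X[:2],P[2]],9.5))
```

```text
[ 609.82041711 -156.47540233   51.35544689] 36.6114773336351
[320.9 258.4] [ 292  233   59   52 2381] [ 610.8 -155.2   41.4]
([np.float64(-0.0014), np.float64(-0.0002), np.float64(0.0209)], np.float64(-0.0))
```

View pics/w8.png

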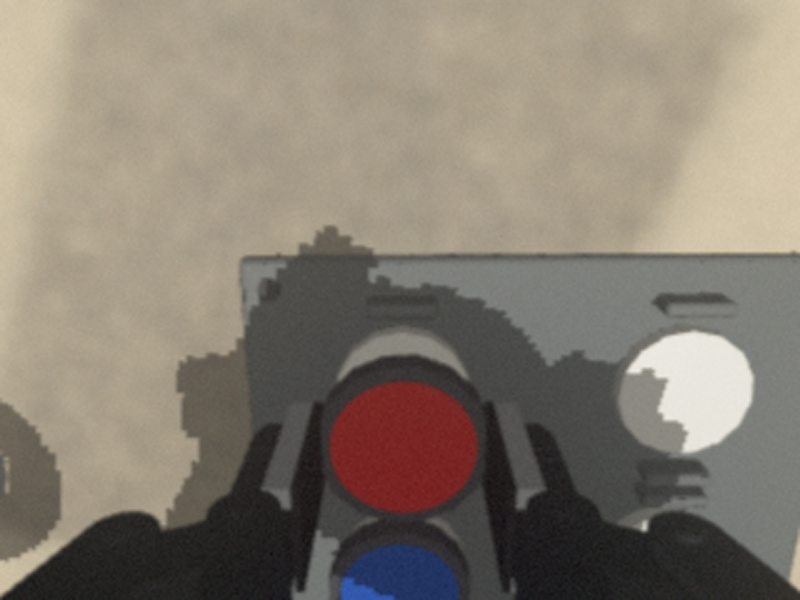

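w8 shows the red disc (403,447) held square over seat 3, whose rim is visible above it. Lowering and releasing.

Request:
{"fn": "servo_tool", "kwargs": {"series": [[0.03, [-0.0007, 0, 0.007], [0, 0, 0]], [0.03, [-0.0007, 0, 0.014], [0, 0, 0]], [0.03, [-0.0007, 0, 0.018], [0, 0, 0]], [0.03, [-0.0007, 0, 0.02], [0, 0, 0]], [0.03, [-0.0007, 0, 0.02], [0, 0, 0]]]}}

```text
clock: 15.8
ee_pos: [607.8, -156.4, 30.1]
eef_rot: [-180.0, 0.1, 9.5]
contact_force: [-3.1, 0.5, 5.3]
finger_gap: 36.6
grasp_force: 60.8
```

Request:
{"fn": "servo_tool", "kwargs": {"series": [[0.03, [0, 0, 0], [0, 0, 0]], [0.04, [0, 0, 0], [0, 0, 0]], [0.045, [0, 0, 0], [0, 0, 0]], [0.05, [0, 0, 0], [0, 0, 0]], [0.05, [0, 0, -0.005], [0, 0, 0]]]}}

```text
clock: 16.3
ee_pos: [607.5, -156.2, 33.5]
eef_rot: [-179.9, 0.1, 9.5]
contact_force: [-0.4, -0.1, -0.9]
finger_gap: 50.3
grasp_force: 0.0
```

Request:
{"fn": "servo_tool", "kwargs": {"series": [[0.05, [0, 0, -0.03], [0, 0, 0]], [0.055, [0, 0, -0.07], [0, 0, 0]], [0.06, [0, 0, -0.1], [0, 0, 0]], [0.085, [0, 0, -0.12], [0, 0, 0]], [0.085, [0, 0, -0.12], [0, 0, 0]]]}}

```text
clock: 16.8
ee_pos: [610.4, -157.2, 159.7]
eef_rot: [179.7, -0.5, 9.5]
contact_force: [0.9, -0.3, -0.0]
finger_gap: 84.3
grasp_force: 0.0
```

Run:
```python
from h import *
from plant import arm
for i in range(4): w=snap("wrist","w9",3,(200,150,460,350))
o=arm.get_obs();P=o["ee_pos"];print(P,o["finger_gap"])
c,st=blob(w,*proj(w,[609,-155,20]),(0,150,90),(180,255,255)); print("red",c,st,onz(w,*c,20))
c,st=blob(w,*proj(w,[553,-164,20]),(105,100,40),(130,255,255)); print("blue",c,st,onz(w,*c,20))
c,st=blob(w,*proj(w,[622,-229,12]),(0,0,190),(180,40,255)); print("s1",c,st,onz(w,*c,12))
for X in ([609.4,-155.2,20],[554,-164.5,20],[560,-31.5,70]): print(proj(w,X),(proj(w,X)-[200,150])*3)
```

```text
[ 607.18246721 -156.08881026  152.28625494] 84.88252634477577
red [321.5 192.7] [306 178  32  31 787] [ 609.  -155.3   20. ]
blue [320.4 244.5] [305 231  32  28 684] [ 552.9 -163.5   20. ]
s1 [398.3 186.3] [380 173  33  33 618] [ 625.9 -230.5   12. ]
[321.5 192.3] [364.5 126.9]
[321.5 243.7] [364.5 281.1]
[166.9 241.9] [-99.3 275.7]
```

View pics/w9.png

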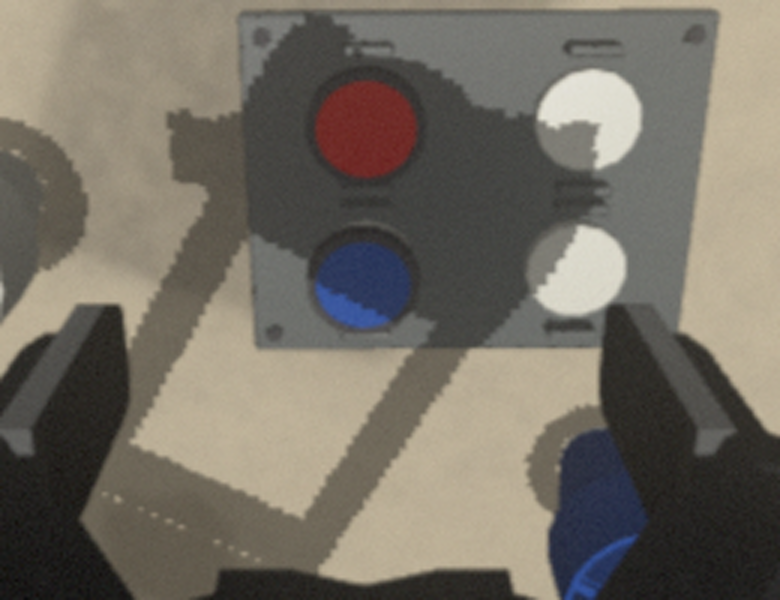

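w9 shows red (364,130) on seat 3 and blue (363,285) on seat 4. Both look flat between their lips, and the far lip edge is still visible behind blue. On to white cup B.

Request:
{"fn": "servo_tool", "kwargs": {"series": [[0.085, [-0.026, -0.1307, 0], [0, 0, 0]], [0.085, [-0.026, -0.1307, 0], [0, 0, 0]], [0.085, [-0.026, -0.1307, 0], [0, 0, 0]], [0.085, [-0.026, -0.1307, 0], [0, 0, 0]], [0.085, [-0.026, -0.1307, 0], [0, 0, 0]]]}}

```text
clock: 17.5
ee_pos: [560.1, -31.3, 153.0]
eef_rot: [-180.0, 0.2, 9.6]
contact_force: [-0.1, 0.0, -0.5]
finger_gap: 85.1
grasp_force: 0.0
```

Run:
```python
from h import *
from plant import arm
for i in range(4): w=snap("wrist","w10",1.25)
o=arm.get_obs();P=o["ee_pos"];print(P,o["finger_gap"])
print([ (proj(w,[x,-31.5,70])*1.25).tolist() for x in (530,560,590)])
c=blob(w,*proj(w,[552.9,-163.8,20]),(105,100,40),(130,255,255)); print("blue",c,onz(w,*c[0],20))
c=blob(w,*proj(w,[609,-155,20]),(0,150,90),(180,255,255)); print("red",c,onz(w,*c[0],20))
```

```text
[561.14361048 -32.93476178 153.91759127] 85.54545821425654
[[393.25, 307.5], [400.5, 266.75], [408.25, 222.625]]
blue (array([447.7, 221.7]), array([432, 207,  33,  30, 768], dtype=int32)) [ 552.9 -163.9   20. ]
red (array([457.2, 166.8]), array([440, 150,  35,  34, 909], dtype=int32)) [ 609.  -155.5   20. ]
```

View pics/w10.png

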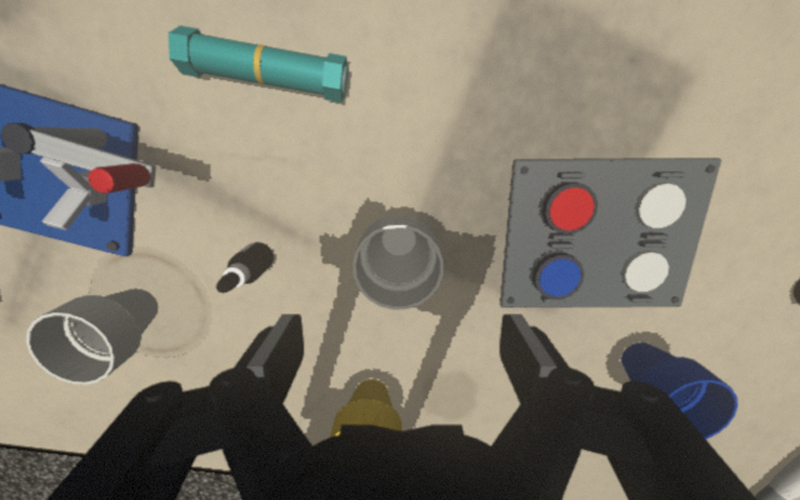

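w10 shows cup B's rim centred at (398,266), under the gripper, and both discs flat on their seats. Descending on the cup's band.

Request:
{"fn": "servo_tool", "kwargs": {"series": [[0.085, [0, -0.0015, 0.03], [0, 0, 0]], [0.085, [0, -0.0015, 0.06], [0, 0, 0]], [0.085, [0, -0.0015, 0.08], [0, 0, 0]], [0.085, [0, -0.0015, 0.093], [0, 0, 0]], [0.085, [0, -0.0015, 0.093], [0, 0, 0]]]}}

```text
clock: 18.2
ee_pos: [559.4, -30.9, 59.1]
eef_rot: [-179.9, 0.3, 9.4]
contact_force: [-0.1, -0.0, -0.2]
finger_gap: 85.3
grasp_force: 0.0
```

Request:
{"fn": "servo_tool", "kwargs": {"series": [[0.08, [0, 0, 0], [0, 0, 0]], [0.07, [0, 0, 0], [0, 0, 0]], [0.065, [0, 0, 0], [0, 0, 0]], [0.06, [0, 0, 0], [0, 0, 0]], [0.05, [0, 0, 0], [0, 0, 0]]]}}

```text
clock: 18.7
ee_pos: [561.9, -30.4, 63.4]
eef_rot: [179.9, -0.2, 9.5]
contact_force: [0.6, 0.4, 6.9]
finger_gap: 57.6
grasp_force: 64.8
```

Request:
{"fn": "servo_tool", "kwargs": {"series": [[0.05, [0, 0, 0], [0, 0, 0]], [0.05, [0, 0, 0], [0, 0, 0]], [0.05, [0, 0, 0], [0, 0, 0]], [0.05, [0, 0, 0], [0, 0, 0]], [0.05, [0, 0, 0], [0, 0, 0]]]}}

```text
clock: 19.2
ee_pos: [562.0, -30.4, 63.4]
eef_rot: [179.9, -0.2, 9.5]
contact_force: [-0.3, 0.4, 6.6]
finger_gap: 57.8
grasp_force: 64.4
```

Request:
{"fn": "servo_tool", "kwargs": {"series": [[0.05, [0, 0, -0.01], [0, 0, 0]], [0.05, [0, 0, -0.03], [0, 0, 0]], [0.05, [0, 0, -0.07], [0, 0, 0]], [0.05, [0, 0, -0.11], [0, 0, 0]], [0.05, [0, 0, -0.12], [0, 0, 0]]]}}

```text
clock: 19.7
ee_pos: [562.9, -30.7, 187.6]
eef_rot: [179.8, -0.5, 9.5]
contact_force: [1.2, -0.5, 1.1]
finger_gap: 57.7
grasp_force: 64.1
```

Request:
{"fn": "servo_tool", "kwargs": {"series": [[0.05, [-0.0724, 0.0994, -0.01], [0, 0, 0]], [0.05, [-0.0724, 0.0994, -0.01], [0, 0, 0]], [0.05, [-0.0724, 0.0994, -0.01], [0, 0, 0]], [0.05, [-0.0724, 0.0994, -0.01], [0, 0, 0]], [0.05, [-0.0724, 0.0994, -0.01], [0, 0, 0]]]}}

```text
clock: 20.2
ee_pos: [505.3, -140.3, 190.9]
eef_rot: [-179.9, 0.0, 9.4]
contact_force: [0.1, 0.3, -0.8]
finger_gap: 57.5
grasp_force: 64.2
```

Run:
```python
from h import *
from plant import arm
for i in range(4): w=snap("wrist","w11",1.25)
o=arm.get_obs();P=o["ee_pos"];print(P,o["finger_gap"],o["grasp_force"],o["clock"])
print(proj(w,[484,-270,70])*1.25)
```

```text
[ 505.98060283 -139.24479473  191.10677746] 57.80376973700456 64.15995351970196 20.4
[560.875 299.75 ]
```

View pics/w11.png

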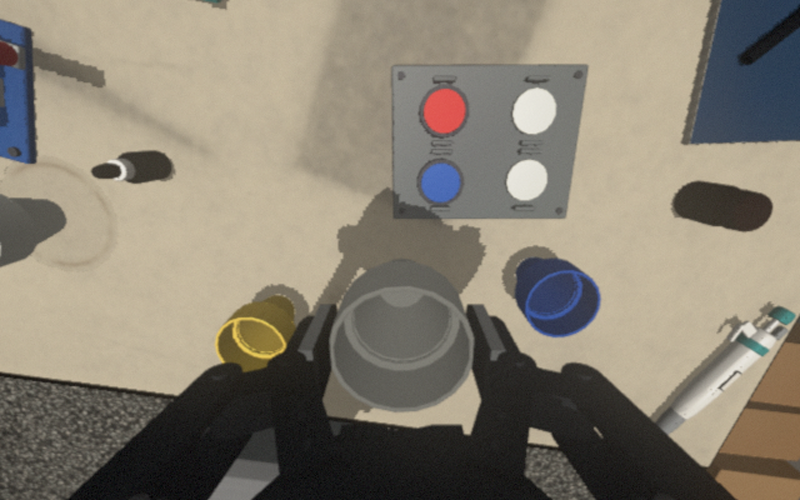

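```bash
cat >> h.py <<'E'
def fitcirc(s,pix,z,r=30):
    """fit centre so that a circle of radius r at height z matches image extents (l,r,t,b) in pixels"""
    from scipy.optimize import least_squares
    a=np.linspace(0,2*np.pi,180)
    def f(p):
        q=np.array([proj(s,[p[0]+r*np.cos(t),p[1]+r*np.sin(t),z]) for t in a])
        return np.array([q[:,0].min(),q[:,0].max(),q[:,1].min(),q[:,1].max()])-pix
    x0=onz(s,(pix[0]+pix[1])/2,(pix[2]+pix[3])/2,z)[:2]
    R=least_squares(f,x0,diff_step=1e-2); return R.x.round(1),R.fun.round(1)
E
python3 - <<'E'
from h import *
w=load("w11")
b=fitcirc(w,np.array([524,601,270,337])/1.25,70); h=fitcirc(w,np.array([330,473,287,410])/1.25,197.6)
print(b,h); d=b[0]-h[0]; print(d, go([*d,0],9.5,[0,0,0],9.5))
E
```

```text
(array([ 480.1, -272.5]), array([ 0.3, -0.3, -0.3,  0.3])) (array([ 502.9, -138.9]), array([-2.2,  2.2, -1.2,  2. ]))
[ -22.8 -133.6] ([np.float64(-0.0445), np.float64(0.128), np.float64(-0.0)], np.float64(-0.0))
```

w11 shows the base rim centred at (562,303) and the held cup's rim at (401,348). Moving over the blue cup and lowering.

Request:
{"fn": "servo_tool", "kwargs": {"series": [[0.05, [-0.0452, 0.1277, 0], [0, 0, 0]], [0.05, [-0.0452, 0.1277, 0], [0, 0, 0]], [0.05, [-0.0452, 0.1277, 0], [0, 0, 0]], [0.05, [-0.0452, 0.1277, 0], [0, 0, 0]], [0.05, [-0.0452, 0.1277, 0], [0, 0, 0]]]}}

```text
clock: 20.9
ee_pos: [482.5, -273.5, 191.1]
eef_rot: [-179.9, 0.0, 9.5]
contact_force: [0.0, 0.4, 0.4]
finger_gap: 57.7
grasp_force: 64.3
```

Request:
{"fn": "servo_tool", "kwargs": {"series": [[0.05, [0, 0, 0.01], [0, 0, 0]], [0.05, [0, 0, 0.03], [0, 0, 0]], [0.05, [0, 0, 0.048], [0, 0, 0]], [0.05, [0, 0, 0.048], [0, 0, 0]], [0.05, [0, 0, 0.048], [0, 0, 0]]]}}

```text
clock: 21.4
ee_pos: [482.4, -272.4, 143.1]
eef_rot: [-179.9, 0.0, 9.6]
contact_force: [0.8, 0.7, -0.5]
finger_gap: 57.3
grasp_force: 64.3
```

Run:
```python
from h import *
from plant import arm
for i in range(4): w=snap("wrist","w12",1.25)
o=arm.get_obs();P=o["ee_pos"];print(P,o["finger_gap"],o["contact_force"])
t=snap("top","t12",6,(360,205,460,290))
s=snap("scene","s12",4,(250,230,400,350))
np.save
a=cv2.imread("pics/t12.png");b=cv2.imread("pics/s12.png")
h=max(a.shape[0],b.shape[0]);im=np.zeros((h,a.shape[1]+b.shape[1],3),np.uint8);im[:a.shape[0],:a.shape[1]]=a;im[:b.shape[0],a.shape[1]:]=b
im=cv2.resize(im,None,fx=800/im.shape[1],fy=800/im.shape[1]);cv2.imwrite("pics/c12.png",im)
```

```text
[ 483.00325284 -273.86179801  145.04041438] 57.9927770490842 [-0.21945365 -0.23567275 -0.67002784]
```

View pics/c12.png

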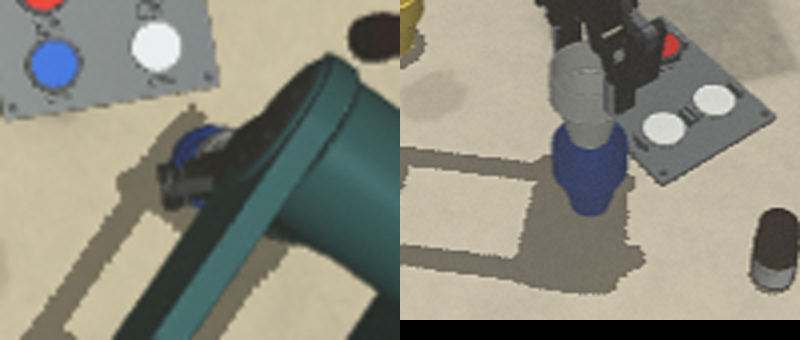

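c12's scene crop shows the white cup's foot (588,130) entering the blue cup's mouth (590,135). Lowering.

Request:
{"fn": "servo_tool", "kwargs": {"series": [[0.05, [0, 0, 0.012], [0, 0, 0]], [0.05, [0, 0, 0.024], [0, 0, 0]], [0.05, [0, 0, 0.034], [0, 0, 0]], [0.05, [0, 0, 0.04], [0, 0, 0]], [0.05, [0, 0, 0.04], [0, 0, 0]]]}}

```text
clock: 22.2
ee_pos: [481.3, -273.1, 101.5]
eef_rot: [-179.9, 0.2, 9.5]
contact_force: [-0.8, 0.2, -0.3]
finger_gap: 57.7
grasp_force: 64.3
```

Request:
{"fn": "servo_tool", "kwargs": {"series": [[0.05, [0, 0, 0.003], [0, 0, 0]], [0.05, [0, 0, 0.006], [0, 0, 0]], [0.05, [0, 0, 0.008], [0, 0, 0]], [0.05, [0, 0, 0.009], [0, 0, 0]], [0.05, [0, 0, 0.009], [0, 0, 0]]]}}

```text
clock: 22.7
ee_pos: [482.3, -273.8, 94.6]
eef_rot: [180.0, 0.0, 9.5]
contact_force: [-0.4, 0.5, -0.1]
finger_gap: 57.7
grasp_force: 64.3
```

Request:
{"fn": "servo_tool", "kwargs": {"series": [[0.05, [0, 0, 0.001], [0, 0, 0]], [0.05, [0, 0, 0.002], [0, 0, 0]], [0.05, [0, 0, 0.003], [0, 0, 0]], [0.05, [0, 0, 0.003], [0, 0, 0]], [0.05, [0, 0, 0.003], [0, 0, 0]]]}}

```text
clock: 23.2
ee_pos: [482.2, -273.7, 91.6]
eef_rot: [180.0, 0.0, 9.5]
contact_force: [0.2, 0.5, -0.8]
finger_gap: 57.4
grasp_force: 64.3
```

Request:
{"fn": "servo_tool", "kwargs": {"series": [[0.05, [0, 0, 0], [0, 0, 0]], [0.05, [0, 0, 0], [0, 0, 0]], [0.05, [0, 0, 0], [0, 0, 0]], [0.05, [0, 0, 0], [0, 0, 0]], [0.05, [0, 0, 0], [0, 0, 0]]]}}

```text
clock: 23.7
ee_pos: [482.3, -273.8, 91.6]
eef_rot: [180.0, 0.0, 9.5]
contact_force: [-0.1, 0.0, -0.6]
finger_gap: 57.5
grasp_force: 64.4
```

Request:
{"fn": "servo_tool", "kwargs": {"series": [[0.05, [0, 0, 0.001], [0, 0, 0]], [0.05, [0, 0, 0.002], [0, 0, 0]], [0.05, [0, 0, 0.003], [0, 0, 0]], [0.05, [0, 0, 0.003], [0, 0, 0]], [0.05, [0, 0, 0.003], [0, 0, 0]]]}}

```text
clock: 24.2
ee_pos: [482.8, -273.9, 91.4]
eef_rot: [179.9, -0.1, 9.5]
contact_force: [-2.8, 2.6, 10.5]
finger_gap: 57.7
grasp_force: 65.4
```

Contact came at the expected height. Releasing.

Request:
{"fn": "servo_tool", "kwargs": {"series": [[0.055, [0, 0, -0.002], [0, 0, 0]], [0.065, [0, 0, -0.002], [0, 0, 0]], [0.075, [0, 0, -0.002], [0, 0, 0]], [0.085, [0, 0, -0.002], [0, 0, 0]], [0.085, [0, 0, -0.002], [0, 0, 0]]]}}

```text
clock: 24.7
ee_pos: [482.1, -273.7, 90.2]
eef_rot: [-180.0, 0.0, 9.5]
contact_force: [-0.2, 0.1, 0.1]
finger_gap: 84.8
grasp_force: 0.0
```

Request:
{"fn": "servo_tool", "kwargs": {"series": [[0.085, [0, 0, -0.01], [0, 0, 0]], [0.085, [0, 0, -0.03], [0, 0, 0]], [0.085, [0, 0, -0.07], [0, 0, 0]], [0.085, [0, 0, -0.11], [0, 0, 0]], [0.085, [0, 0, -0.11], [0, 0, 0]]]}}

```text
clock: 25.2
ee_pos: [485.1, -275.8, 209.2]
eef_rot: [179.4, -0.6, 9.5]
contact_force: [0.9, 0.0, 0.8]
finger_gap: 85.2
grasp_force: 0.0
```

Run:
```python
from h import *
from plant import arm
for i in range(4): w=snap("wrist","w13")
o=arm.get_obs();P=o["ee_pos"];print(P,o["finger_gap"],o["clock"])
print(go([500,60,230],9.5))
s=snap("scene","s13"); t=snap("top","t13")
a=cv2.resize(s["color"][240:330,270:370,::-1],(500,450),interpolation=cv2.INTER_CUBIC)
b=cv2.resize(w["color"][:,:,::-1],(300,188)); im=np.zeros((450,800,3),np.uint8); im[:,:500]=a; im[:188,500:]=b
im[190:440,500:]=cv2.resize(t["color"][215:265,220:280,::-1],(300,250),interpolation=cv2.INTER_CUBIC)
cv2.imwrite("pics/c13.png",im)
```

```text
[ 481.76348685 -273.38017444  199.62084657] 85.00260972218788 25.4
([np.float64(0.0731), np.float64(-0.3258), np.float64(-0.0304)], np.float64(0.0002))
```

View pics/c13.png

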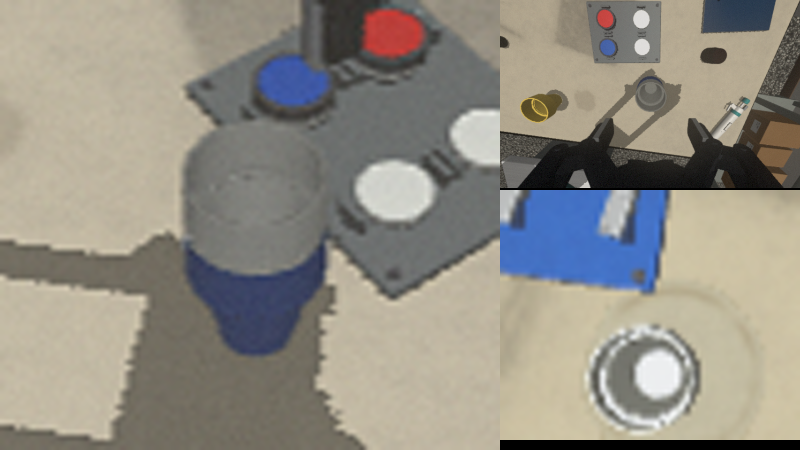

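c13 shows the white cup nested upright in the blue cup, the band sitting on the rim all round. Going to view the left side.

Request:
{"fn": "servo_tool", "kwargs": {"series": [[0.085, [0.0445, -0.1693, -0.02], [0, 0, 0]], [0.085, [0.0445, -0.1693, -0.02], [0, 0, 0]], [0.085, [0.0445, -0.1693, -0.02], [0, 0, 0]], [0.085, [0.0445, -0.1693, -0.02], [0, 0, 0]], [0.085, [0.0445, -0.1693, -0.02], [0, 0, 0]]]}}

```text
clock: 26.0
ee_pos: [498.0, -96.1, 220.0]
eef_rot: [-179.9, 0.0, 9.8]
contact_force: [0.7, -0.7, 0.1]
finger_gap: 85.2
grasp_force: 0.0
```

Request:
{"fn": "servo_tool", "kwargs": {"series": [[0.085, [0.0445, -0.1693, -0.02], [0, 0, 0]], [0.085, [0.0445, -0.1693, -0.02], [0, 0, 0]], [0.085, [0.0445, -0.1693, -0.02], [0, 0, 0]], [0.085, [0.0445, -0.1693, -0.02], [0, 0, 0]], [0.085, [0.0445, -0.1693, -0.02], [0, 0, 0]]]}}

```text
clock: 26.5
ee_pos: [514.1, 77.1, 239.7]
eef_rot: [-180.0, 0.1, 9.7]
contact_force: [-0.2, -1.4, -0.1]
finger_gap: 84.5
grasp_force: 0.0
```

Request:
{"fn": "servo_tool", "kwargs": {"series": [[0.085, [0.0445, -0.1693, 0], [0, 0, 0.166]], [0.085, [0.0445, -0.1693, 0], [0, 0, 0.166]], [0.085, [0.0445, -0.1693, 0], [0, 0, 0.166]], [0.085, [0.0445, -0.1693, 0], [0, 0, 0.166]], [0.085, [0.0445, -0.1693, 0], [0, 0, 0.166]]]}}

```text
clock: 27.0
ee_pos: [530.1, 250.9, 238.5]
eef_rot: [180.0, 0.2, 0.2]
contact_force: [-0.0, -0.5, 0.1]
finger_gap: 84.6
grasp_force: 0.0
```

Run:
```python
from h import *
from plant import arm
for i in range(5): w=snap("wrist","w14")
o=arm.get_obs();P=o["ee_pos"];print(P,o["eef_rot"])
L=[proj(w,[x,y,0]) for x in (420,640) for y in (100,430)]; print(L)
u0=max(0,int(min(l[0] for l in L))); v0=max(0,int(min(l[1] for l in L))); u1=min(640,u0+320); v1=min(400,v0+240)
cv2.imwrite("pics/w14c.png",cv2.resize(w["color"][v0:v1,u0:u1,::-1],None,fx=2.5,fy=2.5,interpolation=cv2.INTER_CUBIC)); print(u0,v0)
```

```text
[530.37456501 247.15086527 240.20677069] [ 1.79936296e+02  3.02737122e-02 -1.51917565e-01]
[array([421.5, 243.5]), array([197.9, 244.3]), array([441.5,  82.2]), array([172.1,  83.1])]
172 82
```

View pics/w14c.png

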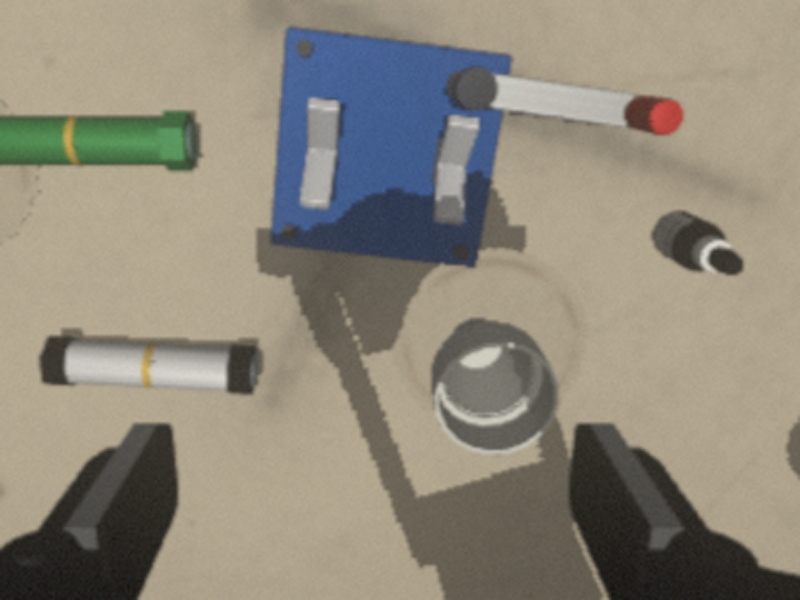

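w14c: the tube with black collars and a yellow line at (148,366) is the sight tube, because the green one (70,140) and the turquoise one are excluded by colour. Cradle plate corners are (288,27), (511,56), (474,267), (272,243); pivot (474,87); knob top (663,117); cup A (495,392).

```bash
cat > m.py <<'E'
from h import *
w=load("w14"); W=lambda u,v,z: onz(w,172+u/2.5,82+v/2.5,z)
C=np.array([W(288,27,8),W(511,56,8),W(474,267,8),W(272,243,8)]); print(C, C.mean(0))
for a,b in ((0,1),(3,2)): d=C[b]-C[a]; print("len",np.hypot(*d[:2]),"yaw",np.degrees(np.arctan2(d[0],-d[1])))
for a,b in ((3,0),(2,1)): d=C[b]-C[a]; print("len",np.hypot(*d[:2]),"yaw",np.degrees(np.arctan2(d[1],d[0])))
print("knob",W(663,117,94),"piv",W(474,87,66),"tube",W(40,361,13),W(262,371,13),W(148,366,25),W(147,366,13))
print("supports",W(324,100,46),W(315,207,46),W(462,118,46),W(450,218,46))
for top in (325,335,345): print("cupA",fitcirc(w,np.array([172+433/2.5,172+557/2.5,82+top/2.5,82+452/2.5]),70))
E
python3 m.py
```

```text
[[628.1 288.5   8. ]
 [614.5 179.7   8. ]
 [506.8 193.2   8. ]
 [520.5 301.6   8. ]] [567.475 240.75    8.   ]
len 109.64670537686028 yaw -7.125016348901809
len 109.26229907886804 yaw -7.2030670843837825
len 108.39451093113527 yaw -6.941439699782071
len 108.5428026172164 yaw -7.144658370591389
knob [591.5 136.6  94. ] piv [601.8 205.5  66. ] tube [454.6 433.3  13. ] [448. 310.  13.] [456.8 369.2  25. ] [451.3 374.1  13. ]
supports [595.8 269.4  46. ] [547.5 274.9  46. ] [587.8 207.5  46. ] [542.  211.4  46. ]
cupA (array([464.3, 190.2]), array([-0.5,  0.6,  2.3, -2.6]))
cupA (array([461.5, 190.1]), array([-0.5,  0.5,  0.6, -0.6]))
cupA (array([458.8, 189.9]), array([-0.4,  0.4, -1.2,  1.3]))
```

Request:
{"fn": "servo_tool", "kwargs": {"series": [[0.085, [-0.069, 0.061, 0.05], [0, 0, 0]], [0.085, [-0.069, 0.061, 0.09], [0, 0, 0]], [0.085, [-0.069, 0.061, 0.11], [0, 0, 0]], [0.085, [-0.069, 0.061, 0.11], [0, 0, 0]], [0.085, [-0.069, 0.061, 0.11], [0, 0, 0]]]}}

```text
clock: 27.75
ee_pos: [460.2, 186.9, 129.7]
eef_rot: [180.0, 0.2, -0.1]
contact_force: [0.7, -0.4, 0.8]
finger_gap: 85.0
grasp_force: 0.0
```

Run:
```python
from h import *
from plant import arm
for i in range(4): w=snap("wrist","w15")
o=arm.get_obs();P=o["ee_pos"];print(P,o["eef_rot"])
hsv=cv2.cvtColor(np.ascontiguousarray(w["color"]),cv2.COLOR_RGB2HSV)
for X in ([461.5,188,70],): c=proj(w,X); print(c)
for r in (0,10,-10,20):
    row=hsv[int(c[1])+r,200:440]; print(r,"S",row[::4,1].tolist()); 
    print("V",row[::4,2].tolist())
```

```text
[464.78683658 189.21787411 135.10298147] [-1.79866270e+02 -4.94257628e-01 -8.44241356e-03]
[324.1 226.3]
0 S [49, 49, 47, 48, 52, 51, 47, 50, 47, 50, 52, 52, 51, 52, 52, 52, 50, 46, 50, 49, 47, 22, 31, 25, 25, 21, 24, 24, 25, 29, 23, 26, 26, 21, 23, 23, 21, 19, 16, 34, 24, 51, 54, 53, 50, 48, 54, 47, 48, 46, 51, 49, 50, 52, 51, 47, 51, 51, 50, 51]
V [167, 162, 151, 153, 157, 164, 167, 169, 172, 173, 176, 173, 174, 176, 176, 175, 178, 181, 173, 155, 108, 115, 83, 103, 112, 95, 96, 96, 101, 97, 98, 99, 98, 99, 98, 98, 96, 106, 112, 82, 119, 169, 162, 169, 149, 133, 108, 109, 106, 110, 115, 177, 174, 177, 174, 175, 175, 174, 172, 171]
10 S [49, 46, 49, 49, 51, 49, 49, 48, 50, 53, 48, 50, 52, 51, 51, 48, 51, 51, 50, 52, 51, 37, 23, 26, 25, 19, 21, 26, 23, 27, 18, 26, 23, 26, 20, 24, 22, 25, 27, 25, 44, 52, 50, 49, 51, 46, 53, 54, 52, 51, 50, 47, 51, 48, 51, 49, 50, 49, 48, 49]
V [168, 160, 156, 157, 165, 167, 171, 171, 170, 170, 174, 173, 178, 176, 176, 177, 176, 174, 177, 175, 145, 109, 90, 87, 90, 118, 111, 109, 99, 96, 98, 98, 98, 99, 104, 115, 118, 90, 86, 82, 144, 168, 122, 109, 109
[... 448 characters left out ...]
3, 95, 92, 93, 96, 99, 99, 100, 97, 98, 96, 90, 89, 93, 116, 96, 147, 170, 170, 168, 164, 165, 110, 109, 109, 110, 149, 176, 173, 178, 176, 174, 175, 176, 176, 177]
20 S [50, 51, 51, 50, 50, 50, 54, 49, 48, 51, 52, 52, 51, 51, 51, 50, 52, 51, 51, 54, 49, 50, 42, 25, 25, 25, 25, 27, 25, 24, 22, 23, 27, 28, 22, 22, 28, 26, 23, 41, 49, 45, 50, 47, 50, 45, 51, 52, 47, 51, 53, 51, 50, 51, 50, 52, 50, 50, 50, 52]
V [168, 169, 166, 170, 172, 173, 176, 173, 170, 174, 175, 173, 174, 176, 179, 179, 178, 174, 179, 181, 177, 142, 108, 104, 91, 92, 91, 93, 93, 96, 105, 101, 96, 91, 93, 91, 90, 89, 99, 106, 109, 107, 108, 157, 158, 169, 144, 107, 104, 109, 111, 175, 174, 175, 174, 176, 173, 174, 173, 173]
```

```bash
cat >> h.py <<'E'
def cupfit(w,X0,sat=38):
    hsv=cv2.cvtColor(np.ascontiguousarray(w["color"]),cv2.COLOR_RGB2HSV); m=cv2.medianBlur(((hsv[:,:,1]<sat)*255).astype(np.uint8),5)
    n,l,st,_=cv2.connectedComponentsWithStats(m); c=proj(w,X0).astype(int); i=l[c[1],c[0]]; s=st[i]
    pix=np.array([s[0],s[0]+s[2],s[1],s[1]+s[3]]); return pix,fitcirc(w,pix,X0[2])
E
python3 - <<'E'
from h import *
from plant import arm
for i in range(4): w=snap("wrist","w15")
o=arm.get_obs();P=o["ee_pos"];print(P,o["eef_rot"])
print(cupfit(w,[461.5,188,70]))
print(-np.array(w["R"]).T@w["t"])
E
```

```text
[462.54828076 188.8237769  132.41095847] [-1.79951576e+02 -1.94384038e-01  1.81495838e-02]
(array([282, 362, 180, 262], dtype=int32), (array([463.4, 189.4]), array([-0.5,  0.4,  3.3, -3.8])))
[543.57379026 189.75584909 259.30164006]
```

Request:
{"fn": "servo_tool", "kwargs": {"series": [[0.085, [-0.001, 0, 0.03], [0, 0, 0]], [0.085, [-0.001, 0, 0.055], [0, 0, 0]], [0.085, [-0.001, 0, 0.071], [0, 0, 0]], [0.085, [-0.001, 0, 0.071], [0, 0, 0]], [0.085, [-0.001, 0, 0.071], [0, 0, 0]]]}}

```text
clock: 28.65
ee_pos: [460.5, 188.5, 60.1]
eef_rot: [-180.0, -0.0, 0.0]
contact_force: [-0.6, 0.0, 0.8]
finger_gap: 85.0
grasp_force: 0.0
```

Request:
{"fn": "servo_tool", "kwargs": {"series": [[0.08, [0, 0, 0], [0, 0, 0]], [0.07, [0, 0, 0], [0, 0, 0]], [0.065, [0, 0, 0], [0, 0, 0]], [0.06, [0, 0, 0], [0, 0, 0]], [0.05, [0, 0, 0], [0, 0, 0]]]}}

```text
clock: 29.15
ee_pos: [461.0, 188.4, 61.2]
eef_rot: [-180.0, -0.2, 0.0]
contact_force: [0.7, -1.0, 5.8]
finger_gap: 58.7
grasp_force: 63.9
```

Request:
{"fn": "servo_tool", "kwargs": {"series": [[0.05, [0, 0, 0], [0, 0, 0]], [0.05, [0, 0, 0], [0, 0, 0]], [0.05, [0, 0, 0], [0, 0, 0]], [0.05, [0, 0, 0], [0, 0, 0]], [0.05, [0, 0, 0], [0, 0, 0]]]}}

```text
clock: 29.65
ee_pos: [461.0, 188.4, 61.2]
eef_rot: [-180.0, -0.2, -0.0]
contact_force: [-1.3, 0.1, 6.0]
finger_gap: 58.3
grasp_force: 63.9
```

Request:
{"fn": "servo_tool", "kwargs": {"series": [[0.05, [0, 0, -0.02], [0, 0, 0]], [0.05, [0, 0, -0.05], [0, 0, 0]], [0.05, [0, 0, -0.09], [0, 0, 0]], [0.05, [0, 0, -0.13], [0, 0, 0]], [0.05, [0, 0, -0.15], [0, 0, 0]]]}}

```text
clock: 30.15
ee_pos: [461.2, 188.6, 213.7]
eef_rot: [-179.9, -0.3, 0.0]
contact_force: [1.5, 0.6, -0.2]
finger_gap: 58.5
grasp_force: 64.4
```

Request:
{"fn": "servo_tool", "kwargs": {"series": [[0.05, [0.0225, 0.1635, 0], [0, 0, 0]], [0.05, [0.0225, 0.1635, 0], [0, 0, 0]], [0.05, [0.0225, 0.1635, 0], [0, 0, 0]], [0.05, [0.0225, 0.1635, 0], [0, 0, 0]], [0.05, [0.0225, 0.1635, 0], [0, 0, 0]]]}}

```text
clock: 30.65
ee_pos: [482.5, 22.4, 209.2]
eef_rot: [180.0, 0.0, -0.3]
contact_force: [-0.3, 0.6, -0.0]
finger_gap: 58.7
grasp_force: 64.5
```

Request:
{"fn": "servo_tool", "kwargs": {"series": [[0.05, [0.0225, 0.1635, 0], [0, 0, 0]], [0.05, [0.0225, 0.1635, 0], [0, 0, 0]], [0.05, [0.0225, 0.1635, 0], [0, 0, 0]], [0.05, [0.0225, 0.1635, 0], [0, 0, 0]], [0.05, [0.0225, 0.1635, 0], [0, 0, 0]]]}}

```text
clock: 31.15
ee_pos: [505.1, -139.7, 209.0]
eef_rot: [-180.0, 0.1, -0.1]
contact_force: [0.2, 0.8, -0.7]
finger_gap: 58.4
grasp_force: 64.6
```

Run:
```python
from h import *
from plant import arm
for i in range(6): w=snap("wrist","w16")
o=arm.get_obs();P=o["ee_pos"];print(P,o["eef_rot"],o["finger_gap"],o["grasp_force"])
cam=-np.array(w["R"]).T@w["t"]; print(cam)
print("stack",cupfit(w,[480.6,-272.5,98]))
print("held",cupfit(w,[P[0]-1,P[1],P[2]+9]))
hsv=cv2.cvtColor(np.ascontiguousarray(w["color"]),cv2.COLOR_RGB2HSV)
c=proj(w,[480.6,-272.5,98]).astype(int);print(c,hsv[c[1],c[0]-50:c[0]+50:4].tolist())
```

```text
[ 505.04350954 -137.12418526  209.75427817] [-1.79983878e+02 -1.31884092e-02  1.37991102e-01] 58.45037700647269 64.6244540065527
[ 586.08854233 -135.90460871  335.52553108]
stack (array([425, 501, 188, 256], dtype=int32), (array([ 485. , -268.1]), array([ 5.5, -5.2,  3.1, -5.3])))
held (array([  0, 640, 202, 400], dtype=int32), (array([ 506.3, -135.4]), array([ 258.9, -258.9,   19.8,  -73. ])))
[466 226] [[21, 50, 189], [19, 51, 189], [150, 8, 90], [22, 31, 91], [27, 24, 94], [23, 22, 148], [25, 23, 132], [27, 20, 130], [20, 23, 134], [23, 25, 133], [22, 21, 131], [19, 22, 130], [23, 24, 128], [23, 19, 120], [23, 22, 153], [24, 20, 206], [24, 24, 107], [20, 31, 98], [20, 24, 97], [24, 28, 92], [27, 26, 100], [21, 38, 195], [19, 51, 186], [21, 49, 189], [20, 52, 188]]
```

Run:
```python
from h import *
from scipy.optimize import least_squares
w=load("w16")
a=np.linspace(0,2*np.pi,180)
def ext(x,y,z): 
    q=np.array([proj(w,[x+30*np.cos(t),y+30*np.sin(t),z]) for t in a]); return q[:,0].min(),q[:,0].max(),q[:,1].min(),q[:,1].max()
R=least_squares(lambda p:np.array([ext(p[0],p[1],98)[1]-501,ext(p[0],p[1],98)[3]-256]),[480,-272],diff_step=1e-2);print("stack",R.x, ext(*R.x,98))
hsv=cv2.cvtColor(np.ascontiguousarray(w["color"]),cv2.COLOR_RGB2HSV)
for z in (216,219): print(z,ext(504.5,-136.5,z))
g=w["color"].mean(2).astype(int)
print("col321",[(r,g[r,321]) for r in range(215,345,3)])
for r in (260,275,290): print(r,"L",g[r,240:285:2].tolist(),"R",g[r,360:405:2].tolist())
```

```text
stack [ 479.12727273 -274.15724138] (np.float64(436.1), np.float64(501.0), np.float64(197.4), np.float64(256.0))
216 (np.float64(262.5), np.float64(381.8), np.float64(223.1), np.float64(325.9))
219 (np.float64(261.3), np.float64(383.1), np.float64(225.7), np.float64(330.2))
col321 [(215, np.int64(89)), (218, np.int64(91)), (221, np.int64(92)), (224, np.int64(92)), (227, np.int64(111)), (230, np.int64(117)), (233, np.int64(120)), (236, np.int64(118)), (239, np.int64(116)), (242, np.int64(121)), (245, np.int64(104)), (248, np.int64(97)), (251, np.int64(99)), (254, np.int64(99)), (257, np.int64(96)), (260, np.int64(98)), (263, np.int64(99)), (266, np.int64(99)), (269, np.int64(100)), (272, np.int64(99)), (275, np.int64(98)), (278, np.int64(97)), (281, np.int64(99)), (284, np.int64(99)), (287, np.int64(117)), (290, np.int64(110)), (293, np.int64(117)), (296, np.int64(96)), (299, np.int64(91)), (302, np.int64(88)), (305, np.int64(86)), (308, np.int64(88)), (311, np.int64(88)), (314, np.int64(89)), (317, np.int64(89)), (320, np.int64(89)), (323, np.int64(87)), (326, np.int64(106)), (329, np.int64(97)), (332, np.int64(75)), (335, np.int64(74)), (338, np.int64(71)), (341, np.int64(64)), (344, np.int64(34))]
260 L [41, 44, 47, 56, 76, 79, 75, 80, 71, 43, 39, 42, 75, 117, 117, 97, 79, 90, 118, 119, 116, 107, 97] R [107, 114, 117, 118, 93, 78, 103, 120, 106, 50, 42, 44, 45, 69, 77, 77, 77, 76, 55, 44, 44, 48, 51]
275 L [74, 74, 74, 79, 74, 63, 36, 35, 37, 38, 30, 98, 116, 93, 79, 76, 82, 80, 79, 82, 97, 115, 118] R [117, 97, 84, 81, 82, 81, 78, 79, 98, 120, 93, 40, 37, 38, 38, 39, 67, 80, 75, 77, 77, 73, 46]
290 L [34, 37, 36, 36, 34, 36, 35, 29, 28, 25, 31, 41, 112, 115, 82, 81, 81, 82, 84, 87, 85, 84, 87] R [86, 85, 83, 85, 82, 84, 78, 90, 115, 114, 44, 35, 34, 38, 38, 35, 41, 40, 41, 42, 36, 44, 38]
```

Request:
{"fn": "servo_tool", "kwargs": {"series": [[0.05, [-0.0233, 0.137, 0], [0, 0, 0]], [0.05, [-0.0233, 0.137, 0], [0, 0, 0]], [0.05, [-0.0233, 0.137, 0], [0, 0, 0]], [0.05, [-0.0233, 0.137, 0], [0, 0, 0]], [0.05, [-0.0233, 0.137, 0], [0, 0, 0]]]}}

```text
clock: 31.95
ee_pos: [481.7, -275.5, 209.6]
eef_rot: [-180.0, -0.0, -0.0]
contact_force: [-0.2, 1.0, -0.5]
finger_gap: 59.0
grasp_force: 64.7
```

Request:
{"fn": "servo_tool", "kwargs": {"series": [[0.05, [0, 0, 0.01], [0, 0, 0]], [0.05, [0, 0, 0.025], [0, 0, 0]], [0.05, [0, 0, 0.04], [0, 0, 0]], [0.05, [0, 0, 0.055], [0, 0, 0]], [0.05, [0, 0, 0.06], [0, 0, 0]]]}}

```text
clock: 32.45
ee_pos: [480.5, -274.4, 146.1]
eef_rot: [-179.8, 0.3, 0.0]
contact_force: [-0.3, 0.2, -1.1]
finger_gap: 58.6
grasp_force: 64.7
```

Request:
{"fn": "servo_tool", "kwargs": {"series": [[0.05, [0, 0, 0.007], [0, 0, 0]], [0.05, [0, 0, 0.014], [0, 0, 0]], [0.05, [0, 0, 0.02], [0, 0, 0]], [0.05, [0, 0, 0.024], [0, 0, 0]], [0.05, [0, 0, 0.026], [0, 0, 0]]]}}

```text
clock: 32.95
ee_pos: [481.6, -275.8, 123.3]
eef_rot: [-180.0, 0.0, -0.0]
contact_force: [-0.0, -0.7, -0.8]
finger_gap: 58.5
grasp_force: 64.7
```

Request:
{"fn": "servo_tool", "kwargs": {"series": [[0.05, [0, 0, 0.002], [0, 0, 0]], [0.05, [0, 0, 0.004], [0, 0, 0]], [0.05, [0, 0, 0.005], [0, 0, 0]], [0.05, [0, 0, 0.005], [0, 0, 0]], [0.05, [0, 0, 0.005], [0, 0, 0]]]}}

```text
clock: 33.45
ee_pos: [481.8, -275.8, 118.8]
eef_rot: [180.0, -0.0, 0.0]
contact_force: [-0.7, -0.2, -0.4]
finger_gap: 58.4
grasp_force: 64.7
```

Request:
{"fn": "servo_tool", "kwargs": {"series": [[0.05, [0, -0.001, 0.001], [0, 0, 0]], [0.05, [0, -0.001, 0.002], [0, 0, 0]], [0.05, [0, -0.001, 0.003], [0, 0, 0]], [0.05, [0, -0.001, 0.003], [0, 0, 0]], [0.05, [0, -0.001, 0.003], [0, 0, 0]]]}}

```text
clock: 33.95
ee_pos: [482.3, -274.8, 117.2]
eef_rot: [180.0, -0.1, 0.0]
contact_force: [-0.1, 0.3, 5.1]
finger_gap: 58.4
grasp_force: 65.3
```

Seated at the expected height. Releasing, then verifying in numbers.

Request:
{"fn": "servo_tool", "kwargs": {"series": [[0.055, [0, 0, -0.001], [0, 0, 0]], [0.065, [0, 0, -0.001], [0, 0, 0]], [0.075, [0, 0, -0.001], [0, 0, 0]], [0.085, [0, 0, -0.001], [0, 0, 0]], [0.085, [0, 0, -0.001], [0, 0, 0]]]}}

```text
clock: 34.45
ee_pos: [481.6, -274.7, 116.3]
eef_rot: [-180.0, 0.0, -0.0]
contact_force: [-0.3, -0.1, 0.6]
finger_gap: 85.0
grasp_force: 0.0
```

Request:
{"fn": "servo_tool", "kwargs": {"series": [[0.085, [0, 0, -0.01], [0, 0, 0]], [0.085, [0, 0, -0.03], [0, 0, 0]], [0.085, [0, 0, -0.07], [0, 0, 0]], [0.085, [0, 0, -0.11], [0, 0, 0]], [0.085, [0, 0, -0.12], [0, 0, 0]]]}}

```text
clock: 34.95
ee_pos: [483.6, -276.1, 243.6]
eef_rot: [179.6, -0.5, 0.0]
contact_force: [0.7, 0.6, -0.1]
finger_gap: 85.1
grasp_force: 0.0
```

Request:
{"fn": "servo_tool", "kwargs": {"series": [[0.085, [-0.005, -0.2, 0], [0, 0, -0.6]], [0.085, [-0.005, -0.2, 0], [0, 0, -0.6]], [0.085, [-0.005, -0.2, 0], [0, 0, -0.6]], [0.085, [-0.005, -0.2, 0], [0, 0, -0.6]], [0.085, [-0.005, -0.2, 0], [0, 0, -0.6]]]}}

```text
clock: 35.45
ee_pos: [476.2, -69.4, 236.9]
eef_rot: [-179.9, -0.1, 34.9]
contact_force: [0.0, -1.4, -0.2]
finger_gap: 85.1
grasp_force: 0.0
```

Run:
```python
from h import *
from plant import arm
o=arm.get_obs(); print(o["ee_pos"],o["eef_rot"],o["q"][5])
s=snap("scene","s17"); t=snap("top","t17")
print("scene proj stack rim", proj(s,[480.5,-273.4,126]),proj(s,[480.5,-273.4,0]))
p=proj(s,[480.5,-273.4,126]).astype(int)
cv2.imwrite("pics/c17.png",cv2.resize(s["color"][p[1]-30:p[1]+90,p[0]-60:p[0]+60,::-1],(600,600),interpolation=cv2.INTER_CUBIC))
for z in (25,13): print(proj(t,[451.3,371,z]))
hsv=cv2.cvtColor(np.ascontiguousarray(t["color"]),cv2.COLOR_RGB2HSV)
m=(hsv[235:275,160:216,2]<60).astype(np.uint8); n,l,st,c=cv2.connectedComponentsWithStats(m); print([(st[i].tolist(),onz(t,c[i][0]+160,c[i][1]+235,20)) for i in range(1,n) if st[i,4]>8])
```

```text
[476.17052856 -69.42218644 236.87838458] [-1.79892302e+02 -1.02854452e-01  3.49304911e+01] 39.93755345431475
scene proj stack rim [320.9 263.1] [321.3 304.2]
[186.3 253.9]
[187.5 253.7]
[]
```

Request:
{"fn": "servo_tool", "kwargs": {"series": [[0.085, [0.116, -0.188, 0], [0, 0, 0]], [0.085, [0.116, -0.188, 0], [0, 0, 0]], [0.085, [0.116, -0.188, 0], [0, 0, 0]], [0.085, [0.116, -0.188, 0], [0, 0, 0]], [0.085, [0.116, -0.188, 0], [0, 0, 0]]]}}

```text
clock: 36.05
ee_pos: [466.4, 147.7, 236.4]
eef_rot: [-180.0, -0.0, 34.4]
contact_force: [-1.3, -0.7, -0.4]
finger_gap: 84.8
grasp_force: 0.0
```

Request:
{"fn": "servo_tool", "kwargs": {"series": [[0.085, [0.116, -0.188, 0], [0, 0, -0.7]], [0.085, [0.116, -0.188, 0], [0, 0, -0.7]], [0.085, [0.116, -0.188, 0], [0, 0, -0.7]], [0.085, [0.116, -0.188, 0], [0, 0, -0.7]], [0.085, [0.116, -0.188, 0], [0, 0, -0.7]]]}}

```text
clock: 36.55
ee_pos: [456.5, 368.9, 235.5]
eef_rot: [-179.9, -0.0, 74.8]
contact_force: [0.3, -0.3, -0.1]
finger_gap: 85.2
grasp_force: 0.0
```

Request:
{"fn": "servo_tool", "kwargs": {"series": [[0.085, [0, 0, 0.05], [0, 0, -0.207]], [0.085, [0, 0, 0.05], [0, 0, -0.207]], [0.085, [0, 0, 0.05], [0, 0, -0.207]], [0.085, [0, 0, 0.05], [0, 0, -0.207]], [0.085, [0, 0, 0.05], [0, 0, -0.207]]]}}

```text
clock: 37.05
ee_pos: [457.7, 366.4, 188.8]
eef_rot: [179.8, -0.1, 86.2]
contact_force: [-0.5, -0.1, 0.8]
finger_gap: 85.1
grasp_force: 0.0
```

```bash
cat > tube.py <<'E'
from h import *
from plant import arm
for i in range(4): w=snap("wrist","w18")
o=arm.get_obs();P=o["ee_pos"];print(P,o["eef_rot"],o["q"].round(0))
hsv=cv2.cvtColor(np.ascontiguousarray(w["color"]),cv2.COLOR_RGB2HSV)
print("pred mid",proj(w,[451.3,372,25]))
m=cv2.inRange(hsv,np.array((18,110,90)),np.array((32,255,255))); n,l,st,c=cv2.connectedComponentsWithStats(m)
print("yellow",[(st[i].tolist(),c[i].round(1).tolist(),onz(w,*c[i],23).tolist()) for i in range(1,n) if st[i,4]>15])
m=cv2.inRange(hsv,np.array((0,0,0)),np.array((180,255,50))); n,l,st,c=cv2.connectedComponentsWithStats(m)
print("dark",[(st[i].tolist(),c[i].round(1).tolist(),onz(w,*c[i],22).tolist()) for i in range(1,n) if 150<st[i,4]<9000])
E
python3 tube.py
```

```text
[456.63964196 366.6395531  187.97238673] [ 1.79876926e+02 -8.38466076e-02  8.62958908e+01] [33. 10. 79. -0. 90. 37.]
pred mid [314.8 182.5]
yellow [([417, 151, 22, 5, 80], [428.0, 153.2], [572.6, 395.4, 23.0]), ([306, 181, 21, 4, 50], [315.9, 182.7], [452.3, 371.2, 23.0]), ([475, 368, 15, 6, 25], [482.3, 371.6], [665.4, 83.1, 23.0])]
dark [([107, 0, 22, 72, 251], [116.8, 31.1], [278.4, 528.1, 22.0]), ([527, 1, 113, 22, 919], [590.3, 11.3], [714.0, 515.5, 22.0])]
```

Request:
{"fn": "servo_tool", "kwargs": {"series": [[0.06, [0.0046, -0.0054, 0.04], [0, 0, -0.01]], [0.06, [0.0046, -0.0054, 0.08], [0, 0, -0.01]], [0.06, [0.0046, -0.0054, 0.11], [0, 0, -0.01]], [0.06, [0.0046, -0.0054, 0.128], [0, 0, -0.01]], [0.06, [0.0046, -0.0054, 0.128], [0, 0, -0.01]]]}}

```text
clock: 37.75
ee_pos: [448.8, 370.1, 55.2]
eef_rot: [-179.7, 0.2, 86.9]
contact_force: [0.2, -0.5, 0.1]
finger_gap: 60.4
grasp_force: 0.0
```

Request:
{"fn": "servo_tool", "kwargs": {"series": [[0.06, [0, 0, 0.015], [0, 0, 0]], [0.06, [0, 0, 0.03], [0, 0, 0]], [0.06, [0, 0, 0.036], [0, 0, 0]], [0.06, [0, 0, 0.039], [0, 0, 0]], [0.06, [0, 0, 0.039], [0, 0, 0]]]}}

```text
clock: 38.25
ee_pos: [450.7, 371.4, 19.3]
eef_rot: [-180.0, 0.0, 86.9]
contact_force: [-0.4, 0.2, 0.3]
finger_gap: 60.0
grasp_force: 0.0
```

Run:
```python
from h import *
from plant import arm
for i in range(4): w=snap("wrist","w19")
o=arm.get_obs();P=o["ee_pos"];print(P,o["eef_rot"],o["contact_force"])
hsv=cv2.cvtColor(np.ascontiguousarray(w["color"]),cv2.COLOR_RGB2HSV)
m=cv2.inRange(hsv,np.array((18,110,70)),np.array((32,255,255))); n,l,st,c=cv2.connectedComponentsWithStats(m)
print("yellow",[(st[i].tolist(),c[i].round(1).tolist(),onz(w,*c[i],23).tolist()) for i in range(1,n) if st[i,4]>15])
```

```text
[451.27453952 371.77580924  20.34992114] [ 1.79929563e+02 -4.86576540e-02  8.69143195e+01] [ 0.43397466 -0.39315529  0.7532823 ]
yellow [([529, 207, 62, 19, 469], [559.4, 218.7], [567.9, 396.2, 23.0]), ([301, 267, 44, 14, 261], [322.4, 275.0], [452.2, 371.2, 23.0])]
```

Request:
{"fn": "servo_tool", "kwargs": {"series": [[0.04, [0, 0, 0], [0, 0, 0]], [0.03, [0, 0, 0], [0, 0, 0]], [0.015, [0, 0, 0], [0, 0, 0]], [0.015, [0, 0, 0], [0, 0, 0]], [0.015, [0, 0, 0], [0, 0, 0]]]}}

```text
clock: 38.95
ee_pos: [451.1, 371.7, 20.2]
eef_rot: [180.0, -0.0, 86.9]
contact_force: [-0.1, -0.6, 3.3]
finger_gap: 21.9
grasp_force: 59.1
```

Request:
{"fn": "servo_tool", "kwargs": {"series": [[0.015, [0, 0, 0], [0, 0, 0]], [0.015, [0, 0, 0], [0, 0, 0]], [0.015, [0, 0, -0.02], [0, 0, 0]], [0.015, [0, 0, -0.06], [0, 0, 0]], [0.015, [0, 0, -0.1], [0, 0, 0]]]}}

```text
clock: 39.45
ee_pos: [449.4, 370.6, 118.0]
eef_rot: [-179.7, 0.2, 86.9]
contact_force: [0.4, 0.3, -0.8]
finger_gap: 22.0
grasp_force: 58.9
```

Request:
{"fn": "servo_tool", "kwargs": {"series": [[0.015, [0, 0, -0.03], [0, 0, 0]], [0.015, [0, 0, -0.03], [0, 0, 0]], [0.015, [0, 0, -0.03], [0, 0, 0]], [0.015, [0, 0, -0.03], [0, 0, 0]], [0.015, [0, 0, -0.03], [0, 0, 0]]]}}

```text
clock: 39.95
ee_pos: [449.6, 370.7, 146.6]
eef_rot: [-179.8, 0.2, 86.9]
contact_force: [-0.4, -0.7, -0.9]
finger_gap: 22.1
grasp_force: 58.9
```

```bash
cat > held.py <<'E'
from h import *
from plant import arm
for i in range(5): w=snap("wrist","w20")
o=arm.get_obs();P=o["ee_pos"];print(P,o["eef_rot"],o["finger_gap"],o["grasp_force"])
hsv=cv2.cvtColor(np.ascontiguousarray(w["color"]),cv2.COLOR_RGB2HSV)
m=cv2.inRange(hsv,np.array((18,110,70)),np.array((32,255,255))); n,l,st,c=cv2.connectedComponentsWithStats(m)
print("yellow",[(st[i].tolist(),c[i].round(1).tolist(),onz(w,*c[i],P[2]+4).tolist()) for i in range(1,n) if st[i,4]>30])
yaw=np.radians(-7.1); cc=np.array([567.6,240.8])
print("cradle supports px",[proj(w,[*(cc+[-dy*np.sin(yaw),dy*np.cos(yaw)]),46]) for dy in (-32,32)])
print("to above seat",go([567.6,240.8,P[2]],82.9))
E
python3 held.py
```

```text
[450.55593631 371.33184099 148.79440638] [-1.79941994e+02  5.09138604e-02  8.69186814e+01] 21.74821271106539 58.94496023654938
yellow [([438, 163, 26, 6, 112], [450.9, 165.4], [511.6, 425.2, 152.8]), ([301, 268, 41, 13, 248], [321.1, 275.1], [450.8, 371.7, 152.8])]
cradle supports px [array([436.5, 344.6]), array([449.6, 293.6])]
to above seat ([np.float64(-0.1241), np.float64(0.1239), np.float64(-0.0)], np.float64(0.0701))
```

Request:
{"fn": "servo_tool", "kwargs": {"series": [[0.015, [-0.1241, 0.1239, 0], [0, 0, 0.07]], [0.015, [-0.1241, 0.1239, 0], [0, 0, 0.07]], [0.015, [-0.1241, 0.1239, 0], [0, 0, 0.07]], [0.015, [-0.1241, 0.1239, 0], [0, 0, 0.07]], [0.015, [-0.1241, 0.1239, 0], [0, 0, 0.07]]]}}

```text
clock: 40.7
ee_pos: [570.2, 237.5, 149.2]
eef_rot: [179.9, 0.1, 82.6]
contact_force: [-0.5, -0.5, -0.8]
finger_gap: 21.8
grasp_force: 59.1
```

Request:
{"fn": "servo_tool", "kwargs": {"series": [[0.015, [0, 0, 0.02], [0, 0, 0]], [0.015, [0, 0, 0.04], [0, 0, 0]], [0.015, [0, 0, 0.058], [0, 0, 0]], [0.015, [0, 0, 0.058], [0, 0, 0]], [0.015, [0, 0, 0.058], [0, 0, 0]]]}}

```text
clock: 41.2
ee_pos: [567.3, 241.5, 91.5]
eef_rot: [-179.9, 0.0, 83.0]
contact_force: [-0.4, 0.0, -0.9]
finger_gap: 21.9
grasp_force: 59.1
```

```bash
python3 held.py
python3 - <<'E'
from h import *
w=load("w20"); s=snap("scene","s20"); t=snap("top","t20")
im=np.zeros((600,800,3),np.uint8)
im[:400,:440]=cv2.resize(w["color"][150:400,180:455,::-1],(440,400))
p=proj(s,[567,240,50]).astype(int); im[:360,440:]=cv2.resize(s["color"][p[1]-45:p[1]+45,p[0]-45:p[0]+45,::-1],(360,360),interpolation=cv2.INTER_CUBIC)
p=proj(s,[480.5,-273.4,70]).astype(int); im[360:,560:]=cv2.resize(s["color"][p[1]-50:p[1]+50,p[0]-50:p[0]+50,::-1],(240,240),interpolation=cv2.INTER_CUBIC)
p=proj(t,[567,240,50]).astype(int); im[400:,:320]=cv2.resize(t["color"][p[1]-25:p[1]+25,p[0]-40:p[0]+40,::-1],(320,200),interpolation=cv2.INTER_CUBIC)
cv2.imwrite("pics/c20.png",im)
E
```

```text
[568.51147207 241.31068933  93.1222259 ] [ 1.79863494e+02 -6.24005946e-02  8.29176905e+01] 22.170698908562084 59.109867811203
yellow [([301, 269, 41, 12, 250], [321.0, 275.1], [568.8, 241.5, 97.1])]
cradle supports px [array([319.3, 273.7]), array([319.1, 189. ])]
to above seat ([np.float64(-0.0006), np.float64(-0.0008), np.float64(-0.0)], np.float64(0.0003))
```

Request:
{"fn": "servo_tool", "kwargs": {"series": [[0.015, [-0.0005, -0.0006, 0.012], [0, 0, 0]], [0.015, [-0.0005, -0.0006, 0.024], [0, 0, 0]], [0.015, [-0.0005, -0.0006, 0.034], [0, 0, 0]], [0.015, [-0.0005, -0.0006, 0.04], [0, 0, 0]], [0.015, [-0.0005, -0.0006, 0.04], [0, 0, 0]]]}}

```text
clock: 42.05
ee_pos: [566.8, 240.2, 50.3]
eef_rot: [-179.9, 0.0, 82.9]
contact_force: [1.0, 0.2, -1.1]
finger_gap: 21.7
grasp_force: 59.0
```

Request:
{"fn": "servo_tool", "kwargs": {"series": [[0.015, [0, 0, 0.001], [0, 0, 0]], [0.015, [0, 0, 0.002], [0, 0, 0]], [0.015, [0, 0, 0.002], [0, 0, 0]], [0.015, [0, 0, 0.002], [0, 0, 0]], [0.015, [0, 0, 0.002], [0, 0, 0]]]}}

```text
clock: 42.55
ee_pos: [567.2, 240.5, 49.7]
eef_rot: [180.0, -0.0, 82.9]
contact_force: [0.5, -0.4, -1.5]
finger_gap: 22.0
grasp_force: 59.0
```

Request:
{"fn": "servo_tool", "kwargs": {"series": [[0.015, [0, 0, 0.001], [0, 0, 0]], [0.015, [0, 0, 0.002], [0, 0, 0]], [0.015, [0, 0, 0.002], [0, 0, 0]], [0.015, [0, 0, 0.002], [0, 0, 0]], [0.015, [0, 0, 0.002], [0, 0, 0]]]}}

```text
clock: 43.05
ee_pos: [567.5, 240.5, 49.1]
eef_rot: [179.9, -0.0, 82.9]
contact_force: [-1.8, -1.7, 5.3]
finger_gap: 21.9
grasp_force: 59.7
```

Request:
{"fn": "servo_tool", "kwargs": {"series": [[0.03, [0, 0, 0], [0, 0, 0]], [0.045, [0, 0, 0], [0, 0, 0]], [0.055, [0, 0, 0], [0, 0, 0]], [0.055, [0, 0, -0.01], [0, 0, 0]], [0.055, [0, 0, -0.03], [0, 0, 0]]]}}

```text
clock: 43.55
ee_pos: [565.8, 240.0, 76.0]
eef_rot: [-179.7, 0.1, 82.9]
contact_force: [0.3, 0.9, -0.9]
finger_gap: 55.2
grasp_force: 0.0
```

Request:
{"fn": "servo_tool", "kwargs": {"series": [[0.055, [0, 0, -0.04], [0, 0, 0]], [0.055, [0, 0, -0.08], [0, 0, 0]], [0.055, [0, 0, -0.1], [0, 0, 0]], [0.055, [0, 0, -0.1], [0, 0, 0]], [0.055, [0, 0, -0.1], [0, 0, 0]]]}}

```text
clock: 44.05
ee_pos: [567.2, 240.5, 178.0]
eef_rot: [179.9, -0.0, 82.9]
contact_force: [0.4, 0.5, 0.0]
finger_gap: 55.3
grasp_force: 0.0
```

Run:
```python
from h import *
from plant import arm
for i in range(6): w=snap("wrist","w21")
o=arm.get_obs();P=o["ee_pos"];print(P,o["eef_rot"],o["clock"])
hsv=cv2.cvtColor(np.ascontiguousarray(w["color"]),cv2.COLOR_RGB2HSV)
m=cv2.inRange(hsv,np.array((18,110,70)),np.array((32,255,255))); n,l,st,c=cv2.connectedComponentsWithStats(m)
print("yellow",[(st[i].tolist(),c[i].round(1).tolist(),onz(w,*c[i],53).tolist()) for i in range(1,n) if st[i,4]>15])
def red(s,n):
    h=cv2.cvtColor(np.ascontiguousarray(s["color"]),cv2.COLOR_RGB2HSV); m=cv2.inRange(h,np.array((0,140,70)),np.array((10,255,255)))|cv2.inRange(h,np.array((172,140,70)),np.array((180,255,255)))
    k,l,st,c=cv2.connectedComponentsWithStats(m); print(n,[(st[i].tolist(),c[i].round(1).tolist(),onz(s,*c[i],85).tolist()) for i in range(1,k) if st[i,4]>15])
print("pred",proj(w,[591,136.6,85])); red(w,"wrist")
t=snap("top","t21"); print(proj(t,[591,136.6,85])); red(t,"top")
```

```text
[566.5140786  240.26535641 175.76588406] [-1.79837285e+02  8.05097687e-02  8.29076729e+01] 44.35
yellow [([297, 15, 26, 10, 143], [309.4, 18.4], [575.5, 387.6, 53.0]), ([311, 195, 24, 5, 66], [322.5, 197.6], [567.6, 240.7, 53.0]), ([197, 368, 27, 32, 188], [213.0, 383.5], [405.8, 20.3, 53.0])]
pred [360.4 308.5]
wrist [([356, 302, 14, 20, 174], [362.1, 313.0], [592.2, 131.2, 85.0])]
[266.  205.1]
top [([76, 82, 5, 8, 31], [77.9, 85.4], [921.9, 670.7, 85.0]), ([178, 125, 14, 14, 125], [184.7, 131.4], [794.2, 366.7, 85.0]), ([325, 130, 19, 21, 299], [333.9, 140.2], [773.5, -48.8, 85.0]), ([365, 196, 12, 11, 101], [370.4, 201.0], [605.5, -150.9, 85.0]), ([265, 203, 5, 5, 17], [267.0, 204.6], [592.4, 133.8, 85.0])]
```

The tube's line reads (567.6, 240.7), which matches the v_seat point. Knob at about (591.3, 135.2), strap angle about 1.55 rad. I'll cage the knob with the pads.

Request:
{"fn": "servo_tool", "kwargs": {"series": [[0.045, [-0.1013, 0.0374, 0.02], [0, 0, 0.019]], [0.045, [-0.1013, 0.0374, 0.04], [0, 0, 0.019]], [0.045, [-0.1013, 0.0374, 0.05], [0, 0, 0.019]], [0.045, [-0.1013, 0.0374, 0.05], [0, 0, 0.019]], [0.045, [-0.1013, 0.0374, 0.05], [0, 0, 0.019]]]}}

```text
clock: 44.9
ee_pos: [591.5, 135.6, 127.2]
eef_rot: [-179.9, -0.0, 81.8]
contact_force: [-0.4, -0.2, 0.6]
finger_gap: 45.1
grasp_force: 0.0
```

Run:
```python
from h import *
from plant import arm
for i in range(6): w=snap("wrist","w22")
o=arm.get_obs();P=o["ee_pos"];print(P,o["eef_rot"],o["clock"])
s=w;h=cv2.cvtColor(np.ascontiguousarray(s["color"]),cv2.COLOR_RGB2HSV); m=cv2.inRange(h,np.array((0,130,50)),np.array((10,255,255)))|cv2.inRange(h,np.array((172,130,50)),np.array((180,255,255)))
k,l,st,c=cv2.connectedComponentsWithStats(m)
for i in range(1,k):
    if st[i,4]>60: print(st[i],c[i].round(1),onz(w,*c[i],88))
for z in (64,94): print(proj(w,[591.3,135.2,z]))
i=st[1:,4].argmax()+1; mm=(l==i); V=h[:,:,2]
for r in range(st[i][1],st[i][1]+st[i][3],3):
    xs=np.where(mm[r])[0]; print(r,xs.min(),xs.max(),int(V[r,xs].mean()))
```

```text
[592.11285821 136.50473099 128.80001343] [ 1.79887312e+02 -3.56382085e-02  8.19114719e+01] 45.2
[311 218  20  33 517] [320.1 234.7] [592.1 138.1  88. ]
[495 319  21  21  82] [502.6 326.8] [717.3  43.1  88. ]
[ 524  340   74   60 1235] [557.  362.5] [762.2   1.   88. ]
[319.6 224.4]
[319.5 242.9]
340 539 548 99
343 529 554 99
346 524 554 98
349 527 557 98
352 531 565 99
355 534 566 103
358 538 570 106
361 541 572 105
364 545 575 105
367 549 575 105
370 552 576 103
373 556 577 93
376 560 577 96
379 563 578 90
382 566 581 90
385 571 582 86
388 574 586 96
391 577 591 112
394 592 595 133
397 595 596 138
```

Request:
{"fn": "servo_tool", "kwargs": {"series": [[0.045, [0, 0, 0.015], [0, 0, 0]], [0.045, [0, 0, 0.028], [0, 0, 0]], [0.045, [0, 0, 0.038], [0, 0, 0]], [0.045, [0, 0, 0.041], [0, 0, 0]], [0.045, [0, 0, 0.041], [0, 0, 0]]]}}

```text
clock: 45.7
ee_pos: [591.0, 135.1, 85.0]
eef_rot: [-179.9, 0.0, 81.8]
contact_force: [0.4, -0.6, 0.9]
finger_gap: 45.2
grasp_force: 0.0
```

Request:
{"fn": "servo_tool", "kwargs": {"series": [[0.035, [0, 0, 0], [0, 0, 0]], [0.025, [0, 0, 0], [0, 0, 0]], [0.02, [0, 0, 0], [0, 0, 0]], [0.02, [0, 0, 0], [0, 0, 0]], [0.02, [0, 0, 0], [0, 0, 0]]]}}

```text
clock: 46.2
ee_pos: [591.9, 135.3, 86.9]
eef_rot: [180.0, -0.0, 81.8]
contact_force: [-0.8, 0.2, 0.2]
finger_gap: 20.1
grasp_force: 0.0
```

Run:
```python
from h import *
from plant import arm
o=arm.get_obs();print(o["ee_pos"],o["eef_rot"],o["contact_force"],o["finger_gap"])
piv=np.array([601.2,204.3]); r=70
def K(a): return piv+r*np.array([np.cos(np.radians(a)),np.sin(np.radians(a))])
a0=261.8
A=list(np.linspace(a0,a0-92,13))
cur=K(a0); 
# three calls of up to 5 rows, each in the tool frame at the call's start (yaw = a-180)
for s in (0,4,8):
    y=A[s]-180
    for k in range(s+1,s+5):
        d=K(A[k])-K(A[s]); c,q=np.cos(np.radians(y)),np.sin(np.radians(y))
        print(s,k,round(A[k],1),[round((c*d[0]+q*d[1])/1000,4),round((q*d[0]-c*d[1])/1000,4)],round(np.radians(A[s]-A[k]),3))
```

```text
[591.93183249 135.32962745  86.91412683] [ 1.79966020e+02 -5.72969624e-03  8.18166174e+01] [-0.77831115  0.15052514  0.20717691] 20.090721722759824
0 1 254.1 [np.float64(0.0006), np.float64(-0.0093)] 0.134
0 2 246.5 [np.float64(0.0025), np.float64(-0.0185)] 0.268
0 3 238.8 [np.float64(0.0056), np.float64(-0.0274)] 0.401
0 4 231.1 [np.float64(0.0098), np.float64(-0.0357)] 0.535
4 5 223.5 [np.float64(0.0006), np.float64(-0.0093)] 0.134
4 6 215.8 [np.float64(0.0025), np.float64(-0.0185)] 0.268
4 7 208.1 [np.float64(0.0056), np.float64(-0.0274)] 0.401
4 8 200.5 [np.float64(0.0098), np.float64(-0.0357)] 0.535
8 9 192.8 [np.float64(0.0006), np.float64(-0.0093)] 0.134
8 10 185.1 [np.float64(0.0025), np.float64(-0.0185)] 0.268
8 11 177.5 [np.float64(0.0056), np.float64(-0.0274)] 0.401
8 12 169.8 [np.float64(0.0098), np.float64(-0.0357)] 0.535
```

Request:
{"fn": "servo_tool", "kwargs": {"series": [[0.02, [0.0006, -0.0093, 0], [0, 0, 0.134]], [0.02, [0.0025, -0.0185, 0], [0, 0, 0.268]], [0.02, [0.0056, -0.0274, 0], [0, 0, 0.401]], [0.02, [0.0098, -0.0357, 0], [0, 0, 0.535]], [0.02, [0.0098, -0.0357, 0], [0, 0, 0.535]]]}}

```text
clock: 46.7
ee_pos: [557.3, 150.5, 86.8]
eef_rot: [-180.0, -0.0, 51.2]
contact_force: [-0.3, -0.2, -0.5]
finger_gap: 19.9
grasp_force: 0.0
```

Request:
{"fn": "servo_tool", "kwargs": {"series": [[0.02, [0.0006, -0.0093, 0], [0, 0, 0.134]], [0.02, [0.0025, -0.0185, 0], [0, 0, 0.268]], [0.02, [0.0056, -0.0274, 0], [0, 0, 0.401]], [0.02, [0.0098, -0.0357, 0], [0, 0, 0.535]], [0.02, [0.0098, -0.0357, 0], [0, 0, 0.535]]]}}

```text
clock: 47.2
ee_pos: [536.2, 180.6, 86.7]
eef_rot: [-180.0, -0.0, 20.7]
contact_force: [-0.6, -0.3, 0.3]
finger_gap: 19.8
grasp_force: 0.0
```

Request:
{"fn": "servo_tool", "kwargs": {"series": [[0.02, [0.0006, -0.0093, 0], [0, 0, 0.134]], [0.02, [0.0025, -0.0185, 0], [0, 0, 0.268]], [0.02, [0.0056, -0.0274, 0], [0, 0, 0.401]], [0.02, [0.0098, -0.0357, 0], [0, 0, 0.535]], [0.02, [0.0098, -0.0357, 0], [0, 0, 0.535]]]}}

```text
clock: 47.7
ee_pos: [533.3, 215.3, 86.6]
eef_rot: [179.7, -0.0, -9.9]
contact_force: [-0.3, -4.8, 2.0]
finger_gap: 20.3
grasp_force: 2.3
```

The force shows contact with the stop. One small extra push, then back off, open and rise.

Request:
{"fn": "servo_tool", "kwargs": {"series": [[0.02, [0, -0.001, 0], [0, 0, 0]], [0.02, [0, -0.002, 0], [0, 0, 0]], [0.02, [0, -0.002, 0], [0, 0, 0]], [0.02, [0, -0.002, 0], [0, 0, 0]], [0.02, [0, -0.002, 0], [0, 0, 0]]]}}

```text
clock: 48.2
ee_pos: [533.3, 215.5, 86.6]
eef_rot: [179.6, 0.0, -9.9]
contact_force: [-0.8, -8.0, 3.1]
finger_gap: 19.9
grasp_force: 4.0
```

Request:
{"fn": "servo_tool", "kwargs": {"series": [[0.02, [0, 0.004, 0], [0, 0, 0]], [0.025, [0, 0.004, 0], [0, 0, 0]], [0.035, [0, 0.004, 0], [0, 0, 0]], [0.04, [0, 0.004, 0], [0, 0, 0]], [0.04, [0, 0.004, 0], [0, 0, 0]]]}}

```text
clock: 48.7
ee_pos: [532.5, 215.3, 86.5]
eef_rot: [-180.0, -0.0, -10.1]
contact_force: [0.1, -0.1, -0.5]
finger_gap: 40.1
grasp_force: 0.0
```

Request:
{"fn": "servo_tool", "kwargs": {"series": [[0.04, [0, 0.004, -0.02], [0, 0, 0]], [0.04, [0, 0.004, -0.06], [0, 0, 0]], [0.04, [0, 0.004, -0.1], [0, 0, 0]], [0.04, [-0.03, 0.004, -0.13], [0, 0, 0]], [0.04, [-0.03, 0.004, -0.13], [0, 0, 0]]]}}

```text
clock: 49.2
ee_pos: [502.8, 218.0, 223.4]
eef_rot: [-179.7, -0.5, -10.0]
contact_force: [0.4, -0.2, 0.7]
finger_gap: 39.9
grasp_force: 0.0
```

Run:
```python
from h import *
from plant import arm
for i in range(6): w=snap("wrist","w23")
s=snap("scene","s23"); t=snap("top","t23")
h=cv2.cvtColor(np.ascontiguousarray(w["color"]),cv2.COLOR_RGB2HSV); m=cv2.inRange(h,np.array((0,130,50)),np.array((10,255,255)))|cv2.inRange(h,np.array((172,130,50)),np.array((180,255,255)))
k,l,st,c=cv2.connectedComponentsWithStats(m)
for i in range(1,k):
    if st[i,4]>60: print(st[i],c[i].round(1),onz(w,*c[i],88))
print(proj(w,[531.8,213,64]),proj(w,[531.8,213,94]))
im=np.zeros((600,800,3),np.uint8)
im[:300,:480]=cv2.resize(w["color"][:,:,::-1],(480,300))
p=proj(w,[567,240,40]).astype(int); a=w["color"][max(0,p[1]-75):p[1]+75,max(0,p[0]-80):p[0]+80,::-1]; im[300:600,:320]=cv2.resize(a,(320,300),interpolation=cv2.INTER_CUBIC)
def put(X,hw,hh,x,y,W,H,s):
    p=proj(s,X).astype(int); im[y:y+H,x:x+W]=cv2.resize(s["color"][p[1]-hh:p[1]+hh,p[0]-hw:p[0]+hw,::-1],(W,H),interpolation=cv2.INTER_CUBIC)
put([480.5,-273.4,63],32,40,320,300,240,300,s)
put([570,-200,10],48,48,480,0,320,300,s)
put([540,-220,10],48,60,560,300,240,300,t)
cv2.imwrite("pics/c23.png",im)
```

```text
[312 158  15  15 163] [319.  165.3] [531.5 213.6  88. ]
[319.6 160.1] [319.5 166.2]
```

View pics/c23.png

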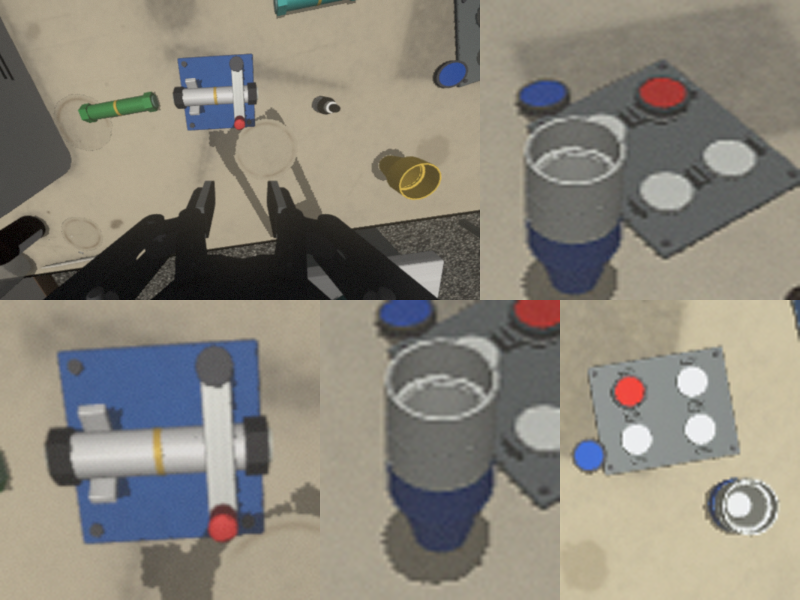

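c23: the tube is centred in both Vs with the strap closed over it (joint at its stop), and the three cups are stacked upright. But the blue disc has been knocked off seat 4 to the tray's edge, at (589,456) in the top crop. I'll pick it up again.

Run:
```python
from h import *
t=load("t23"); w=load("w23")
p0=proj(t,[540,-220,10]).astype(int)-[48,60]; u,v=p0[0]+(589-560)*96/240,p0[1]+(456-300)*120/300
for z in (8,14): 
    c,st=blob(t,u,v,(105,100,60),(130,255,255)); print("top",c,st[2:],onz(t,*c,z))
    c,st=blob(w,600,98,(105,100,60),(130,255,255)); print("wrist",c,st,onz(w,*c,z))
yaw=np.radians(9.5);Rz=np.array([[np.cos(yaw),-np.sin(yaw)],[np.sin(yaw),np.cos(yaw)]])
ctr=np.array([588.2,-197]); print("corners",[(ctr+Rz@[a*64,b*80]).round(1).tolist() for a,b in ((-1,1),(1,1))])
for X in (onz(w,*c,8),onz(w,*c,14)): print("in tray frame",Rz.T@(X[:2]-ctr))
```

```text
top [354.1 226.7] [ 11  12 105] [ 535.1 -111.9    8. ]
wrist [602.9  98.5] [586  83  35  32 837] [ 533.9 -113.2    8. ]
top [354.1 226.7] [ 11  12 105] [ 535.1 -111.4   14. ]
wrist [602.9  98.5] [586  83  35  32 837] [ 534.8 -107.5   14. ]
corners [[511.9, -128.7], [638.1, -107.5]]
in tray frame [-39.72431879  91.61281841]
in tray frame [-37.8958904   97.08610349]
```

Request:
{"fn": "servo_tool", "kwargs": {"series": [[0.06, [0.0418, 0.1561, 0.03], [0, 0, 0]], [0.06, [0.0418, 0.1561, 0.03], [0, 0, 0]], [0.06, [0.0418, 0.1561, 0.03], [0, 0, 0]], [0.06, [0.0418, 0.1561, 0.03], [0, 0, 0]], [0.06, [0.0418, 0.1561, 0.03], [0, 0, 0]]]}}

```text
clock: 50.1
ee_pos: [515.7, 53.4, 185.2]
eef_rot: [180.0, 0.1, -10.4]
contact_force: [-0.5, 0.7, -0.2]
finger_gap: 60.1
grasp_force: 0.0
```

Request:
{"fn": "servo_tool", "kwargs": {"series": [[0.06, [0.0418, 0.1561, 0.035], [0, 0, -0.34]], [0.06, [0.0418, 0.1561, 0.035], [0, 0, -0.34]], [0.06, [0.0418, 0.1561, 0.035], [0, 0, -0.34]], [0.06, [0.0418, 0.1561, 0.035], [0, 0, -0.34]], [0.06, [0.0418, 0.1561, 0.035], [0, 0, -0.34]]]}}

```text
clock: 50.6
ee_pos: [529.7, -106.9, 150.4]
eef_rot: [-180.0, 0.1, 9.2]
contact_force: [-0.1, 1.3, -0.2]
finger_gap: 60.4
grasp_force: 0.0
```

```bash
cat > bd.py <<'E'
from h import *
from plant import arm
for i in range(6): w=snap("wrist","w24")
o=arm.get_obs();P=o["ee_pos"];print(P,o["eef_rot"],o["clock"])
h=cv2.cvtColor(np.ascontiguousarray(w["color"]),cv2.COLOR_RGB2HSV); m=cv2.inRange(h,np.array((105,100,40)),np.array((130,255,255)))
k,l,st,c=cv2.connectedComponentsWithStats(m); c0=proj(w,[534.5,-110,8]); d=np.hypot(*(c-c0).T); d[st[:,4]<100]=1e9; d[0]=1e9; i=d.argmin()
ct=max(cv2.findContours((l==i).astype(np.uint8),cv2.RETR_EXTERNAL,cv2.CHAIN_APPROX_NONE)[0],key=len)
print(c[i],st[i],cv2.fitEllipse(ct))
yaw=np.radians(9.5);Rz=np.array([[np.cos(yaw),-np.sin(yaw)],[np.sin(yaw),np.cos(yaw)]]); ctr=np.array([588.2,-197])
for z in (8,11): X=onz(w,*c[i],z); print(z,X,"tray",(Rz.T@(X[:2]-ctr)).round(1))
X=onz(w,*c[i],8)
def glass(X,tilt,r):  # predicted contour fit, tilt about tray x
    a=np.linspace(0,2*np.pi,60); o=[]
    for q in a:
        v=np.array([r*np.cos(q),r*np.sin(q)*np.cos(tilt),-r*np.sin(q)*np.sin(tilt)]); o.append(proj(w,[*(X[:2]+Rz@v[:2]),X[2]+v[2]]))
    return np.array(o,np.float32)
for tl,z in ((0,8),(10,11)):
    for r in (16,17): print(tl,r,cv2.fitEllipse(glass(np.array([*onz(w,*c[i],z)[:2],z]),np.radians(tl),r)))
E
python3 bd.py
```

```text
[ 529.98984744 -103.97408227  152.17340577] [ 1.79999095e+02 -5.61693144e-02  9.48065385e+00] 50.9
[328.51462766 189.12765957] [313 174  32  31 752] ((328.52154541015625, 189.120849609375), (29.3040771484375, 30.86836051940918), 125.28894805908203)
8 [ 533.5 -110.     8. ] tray [-39.6  94.8]
11 [ 534.4 -109.7   11. ] tray [-38.7  95. ]
0 16 ((328.5552978515625, 188.87039184570312), (30.162525177001953, 31.433128356933594), 84.54829406738281)
0 17 ((328.55230712890625, 188.83265686035156), (32.06439208984375, 33.39080810546875), 84.57811737060547)
10 16 ((328.6403503417969, 188.8060760498047), (30.191970825195312, 31.76959228515625), 118.52716827392578)
10 17 ((328.659912109375, 188.77685546875), (32.1141357421875, 33.776878356933594), 118.59840393066406)
```

The blue disc leans on the tray's edge, centred at tray frame (-39, 95) and tilted about 10°. I'll draw it clear of the tray with the tray-side pad, then grip it flat.

Request:
{"fn": "servo_tool", "kwargs": {"series": [[0.06, [0, 0, 0.04], [0, 0, 0]], [0.06, [0, 0, 0.08], [0, 0, 0]], [0.06, [0, 0, 0.11], [0, 0, 0]], [0.06, [0, 0, 0.125], [0, 0, 0]], [0.06, [0, 0, 0.125], [0, 0, 0]]]}}

```text
clock: 51.4
ee_pos: [527.5, -103.9, 23.8]
eef_rot: [-179.8, 0.3, 9.4]
contact_force: [-0.9, -0.5, 0.6]
finger_gap: 60.3
grasp_force: 0.0
```

Request:
{"fn": "servo_tool", "kwargs": {"series": [[0.06, [0, -0.003, 0.001], [0, 0, 0]], [0.06, [0, -0.006, 0.001], [0, 0, 0]], [0.06, [0, -0.009, 0.001], [0, 0, 0]], [0.06, [0, -0.012, 0.001], [0, 0, 0]], [0.06, [0, -0.015, 0.001], [0, 0, 0]]]}}

```text
clock: 51.9
ee_pos: [527.5, -90.6, 26.4]
eef_rot: [180.0, -0.1, 9.3]
contact_force: [0.2, 0.8, -0.8]
finger_gap: 60.0
grasp_force: 0.0
```

Request:
{"fn": "servo_tool", "kwargs": {"series": [[0.06, [0, -0.003, 0], [0, 0, 0]], [0.06, [0, -0.006, 0], [0, 0, 0]], [0.06, [0, -0.009, 0], [0, 0, 0]], [0.06, [0, -0.012, 0], [0, 0, 0]], [0.06, [0, -0.015, 0], [0, 0, 0]]]}}

```text
clock: 52.4
ee_pos: [524.6, -75.8, 25.6]
eef_rot: [180.0, 0.0, 9.3]
contact_force: [-0.0, 0.1, -0.3]
finger_gap: 60.3
grasp_force: 0.0
```

```bash
sed -i 's/534.5,-110,8/531,-88,8/' bd.py; python3 bd.py
```

```text
[524.77687731 -76.16768628  25.62174388] [ 1.79988920e+02 -3.81202187e-03  9.33458039e+00] 52.7
[382.18080495 243.93003096] [ 355  224   59   50 1615] ((383.46539306640625, 247.45240783691406), (47.034942626953125, 57.16864776611328), 85.21107482910156)
8 [ 536.5 -109.1    8. ] tray [-36.5  95.2]
11 [ 537.9 -108.1   11. ] tray [-34.9  96. ]
0 16 ((382.2480163574219, 243.08554077148438), (49.158870697021484, 55.97402572631836), 73.85044860839844)
0 17 ((382.2611083984375, 242.9881591796875), (52.247222900390625, 59.46259689331055), 73.86465454101562)
10 16 ((382.7012939453125, 243.1393280029297), (50.9141731262207, 57.91712188720703), 95.0264663696289)
10 17 ((382.78106689453125, 243.03799438476562), (54.100074768066406, 61.548370361328125), 94.85118865966797)
```

Request:
{"fn": "servo_tool", "kwargs": {"series": [[0.06, [0, 0, -0.015], [0, 0, 0]], [0.06, [0, 0.01, -0.02], [0, 0, 0]], [0.06, [0, 0.03, -0.02], [0, 0, 0]], [0.06, [0, 0.0305, -0.01], [0, 0, 0]], [0.06, [0, 0.0305, 0], [0, 0, 0]]]}}

```text
clock: 53.2
ee_pos: [529.7, -106.8, 25.0]
eef_rot: [-180.0, -0.0, 9.3]
contact_force: [1.1, -0.6, 0.1]
finger_gap: 60.3
grasp_force: 0.0
```

Request:
{"fn": "servo_tool", "kwargs": {"series": [[0.06, [0.001, 0, 0.003], [0, 0, 0]], [0.06, [0.001, 0, 0.005], [0, 0, 0]], [0.06, [0.001, 0, 0.005], [0, 0, 0]], [0.06, [0.001, 0, 0.005], [0, 0, 0]], [0.06, [0.001, 0, 0.005], [0, 0, 0]]]}}

```text
clock: 53.7
ee_pos: [531.0, -105.9, 21.0]
eef_rot: [180.0, -0.0, 9.4]
contact_force: [0.0, -0.4, -0.1]
finger_gap: 60.2
grasp_force: 0.0
```

Request:
{"fn": "servo_tool", "kwargs": {"series": [[0.06, [0, -0.003, 0], [0, 0, 0]], [0.06, [0, -0.006, 0], [0, 0, 0]], [0.06, [0, -0.009, 0], [0, 0, 0]], [0.06, [0, -0.012, 0], [0, 0, 0]], [0.06, [0, -0.015, 0], [0, 0, 0]]]}}

```text
clock: 54.2
ee_pos: [528.2, -90.8, 20.6]
eef_rot: [180.0, -0.0, 9.3]
contact_force: [-0.3, -0.9, -0.3]
finger_gap: 60.4
grasp_force: 0.0
```

```bash
python3 bd.py | head -4
```

```text
[528.25603892 -91.27784277  20.63023669] [ 1.79989111e+02 -4.60482966e-03  9.34029772e+00] 54.5
[345.75       252.97927242] [ 317  228   59   51 2364] ((345.74444580078125, 252.98004150390625), (50.605220794677734, 57.541996002197266), 84.77218627929688)
8 [ 533.4 -103.6    8. ] tray [-38.6 101.2]
11 [ 535.1 -103.    11. ] tray [-36.9 101.5]
```

It moved, now centred at tray y ≈ 101. Continuing.

Request:
{"fn": "servo_tool", "kwargs": {"series": [[0.06, [0, -0.003, 0], [0, 0, 0]], [0.06, [0, -0.006, 0], [0, 0, 0]], [0.06, [0, -0.009, 0], [0, 0, 0]], [0.06, [0, -0.012, 0], [0, 0, 0]], [0.06, [0, -0.015, 0], [0, 0, 0]]]}}

```text
clock: 55.0
ee_pos: [525.7, -76.1, 20.6]
eef_rot: [180.0, -0.0, 9.3]
contact_force: [-0.3, -0.6, 0.0]
finger_gap: 60.2
grasp_force: 0.0
```

Request:
{"fn": "servo_tool", "kwargs": {"series": [[0.06, [0, -0.003, 0], [0, 0, 0]], [0.06, [0, -0.006, 0], [0, 0, 0]], [0.06, [0, -0.008, 0], [0, 0, 0]], [0.06, [0, -0.008, 0], [0, 0, 0]], [0.06, [0, -0.008, 0], [0, 0, 0]]]}}

```text
clock: 55.5
ee_pos: [524.5, -68.5, 20.6]
eef_rot: [180.0, -0.0, 9.3]
contact_force: [-0.2, 0.2, -0.0]
finger_gap: 59.8
grasp_force: 0.0
```

```bash
python3 bd.py | head -4
python3 - <<'E'
from h import *
from plant import arm
P=arm.get_obs()["ee_pos"]
w=load("w24");c,st=blob(w,340,250,(105,100,40),(130,255,255)); X=onz(w,*c,8);print(X,go([X[0],X[1],P[2]],9.5))
E
```

```text
[524.48221887 -68.60494574  20.60494655] [1.79995076e+02 5.93303566e-04 9.32946919e+00] 55.8
[385.2742268  246.54914089] [ 358  227   58   50 1455] ((386.44390869140625, 251.14517211914062), (46.22043228149414, 56.41936111450195), 70.97791290283203)
8 [ 537.3 -102.1    8. ] tray [-34.5 102. ]
11 [ 538.7 -101.    11. ] tray [-33.  102.9]
[ 537.3 -102.1    8. ] ([np.float64(0.0072), np.float64(0.0351), np.float64(-0.0)], np.float64(-0.003))
```

The disc is now flat but right beside the tray. I'll grip it crosswise (along tray x), carry it clear, then regrip.

Request:
{"fn": "servo_tool", "kwargs": {"series": [[0.06, [0, 0, -0.03], [0, 0, 0]], [0.06, [0.0031, 0.036, -0.07], [0, 0, 0]], [0.06, [0.0031, 0.036, -0.11], [0, 0, 0]], [0.06, [0.0031, 0.036, -0.11], [0, 0, 0]], [0.06, [0.0031, 0.036, -0.11], [0, 0, 0]]]}}

```text
clock: 56.3
ee_pos: [534.2, -103.9, 132.2]
eef_rot: [179.9, -0.2, 9.3]
contact_force: [0.4, 0.1, -0.5]
finger_gap: 59.8
grasp_force: 0.0
```

Request:
{"fn": "servo_tool", "kwargs": {"series": [[0.054, [0, 0, 0], [0, 0, -0.74]], [0.054, [0, 0, 0], [0, 0, -0.74]], [0.054, [0, 0, 0], [0, 0, -0.74]], [0.054, [0, 0, 0], [0, 0, -0.74]], [0.054, [0, 0, 0], [0, 0, -0.74]]]}}

```text
clock: 56.8
ee_pos: [531.9, -102.8, 128.0]
eef_rot: [-179.7, 0.1, 52.1]
contact_force: [-0.0, 0.0, -1.2]
finger_gap: 54.1
grasp_force: 0.0
```

Request:
{"fn": "servo_tool", "kwargs": {"series": [[0.054, [0, 0, 0], [0, 0, -0.74]], [0.054, [0, 0, 0], [0, 0, -0.74]], [0.054, [0, 0, 0], [0, 0, -0.74]], [0.054, [0, 0, 0], [0, 0, -0.74]], [0.054, [0, 0, 0], [0, 0, -0.74]]]}}

```text
clock: 57.3
ee_pos: [531.9, -102.7, 127.9]
eef_rot: [-179.7, -0.1, 94.5]
contact_force: [-0.3, 0.4, -0.8]
finger_gap: 53.6
grasp_force: 0.0
```

Request:
{"fn": "servo_tool", "kwargs": {"series": [[0.054, [0, 0, 0], [0, 0, -0.09]], [0.054, [0, 0, 0], [0, 0, -0.09]], [0.054, [0, 0, 0], [0, 0, -0.09]], [0.054, [0, 0, 0], [0, 0, -0.09]], [0.054, [0, 0, 0], [0, 0, -0.09]]]}}

```text
clock: 57.8
ee_pos: [533.2, -103.4, 130.2]
eef_rot: [-180.0, -0.0, 99.3]
contact_force: [0.1, 0.8, -0.1]
finger_gap: 54.1
grasp_force: 0.0
```

```bash
cat >> bd.py <<'E'
X=onz(w,*c[i],8); print("GO",X,go([X[0],X[1],P[2]],o["eef_rot"][2]))
E
sed -i 's/531,-88,8/533,-103,8/' bd.py; python3 bd.py
```

```text
[ 533.41719504 -103.54342969  130.69072552] [1.79990414e+02 8.83594825e-03 9.92821073e+01] 58.1
[320.05098494 198.05214368] [303 182  35  33 863] ((320.0516357421875, 198.05886840820312), (31.480056762695312, 33.06122589111328), 89.24195098876953)
8 [ 533.  -103.4    8. ] tray [-39.  101.4]
11 [ 532.9 -102.5   11. ] tray [-38.9 102.3]
0 16 ((320.0289001464844, 197.70433044433594), (32.11324691772461, 33.78999328613281), 90.64924621582031)
0 17 ((320.0290832519531, 197.6668701171875), (34.11482620239258, 35.91300964355469), 90.6310043334961)
10 16 ((320.0734558105469, 197.9434356689453), (33.842552185058594, 34.21708679199219), 88.02481079101562)
10 17 ((320.06402587890625, 197.9290008544922), (35.96665573120117, 36.30378341674805), 93.59199523925781)
GO [ 533.  -103.4    8. ] ([np.float64(0.0002), np.float64(-0.0004), np.float64(-0.0)], np.float64(-0.0))
```

Request:
{"fn": "servo_tool", "kwargs": {"series": [[0.052, [0, 0, 0.04], [0, 0, 0]], [0.052, [0, 0, 0.08], [0, 0, 0]], [0.052, [0, 0, 0.1], [0, 0, 0]], [0.052, [0, 0, 0.106], [0, 0, 0]], [0.052, [0, 0, 0.11], [0, 0, 0]]]}}

```text
clock: 58.6
ee_pos: [533.5, -103.6, 20.4]
eef_rot: [-180.0, 0.0, 99.3]
contact_force: [-0.3, -0.6, 0.4]
finger_gap: 52.1
grasp_force: 0.0
```

Request:
{"fn": "servo_tool", "kwargs": {"series": [[0.052, [0, 0, 0.001], [0, 0, 0]], [0.048, [0, 0, 0.0025], [0, 0, 0]], [0.046, [0, 0, 0.0025], [0, 0, 0]], [0.044, [0, 0, 0.0025], [0, 0, 0]], [0.042, [0, 0, 0.0025], [0, 0, 0]]]}}

```text
clock: 59.1
ee_pos: [533.7, -103.7, 18.7]
eef_rot: [179.9, 0.0, 99.3]
contact_force: [-0.4, -0.4, 0.0]
finger_gap: 42.2
grasp_force: 0.0
```

Request:
{"fn": "servo_tool", "kwargs": {"series": [[0.038, [0, 0, 0], [0, 0, 0]], [0.034, [0, 0, 0], [0, 0, 0]], [0.03, [0, 0, 0], [0, 0, 0]], [0.03, [0, 0, 0], [0, 0, 0]], [0.03, [0, 0, 0], [0, 0, 0]]]}}

```text
clock: 59.6
ee_pos: [533.9, -103.7, 19.2]
eef_rot: [179.9, 0.0, 99.3]
contact_force: [-2.2, 1.2, 5.3]
finger_gap: 36.2
grasp_force: 59.3
```

Request:
{"fn": "servo_tool", "kwargs": {"series": [[0.03, [0, 0, -0.01], [0, 0, 0]], [0.03, [0, 0, -0.02], [0, 0, 0]], [0.03, [0.02, 0, -0.02], [0, 0, 0]], [0.03, [0.04, 0, -0.02], [0, 0, 0]], [0.03, [0.05, 0, -0.02], [0, 0, 0]]]}}

```text
clock: 60.1
ee_pos: [525.3, -53.1, 38.7]
eef_rot: [180.0, -0.0, 99.3]
contact_force: [0.0, -0.2, -0.4]
finger_gap: 36.4
grasp_force: 59.9
```

Request:
{"fn": "servo_tool", "kwargs": {"series": [[0.03, [0, 0, 0.006], [0, 0, 0]], [0.03, [0, 0, 0.012], [0, 0, 0]], [0.03, [0, 0, 0.017], [0, 0, 0]], [0.03, [0, 0, 0.02], [0, 0, 0]], [0.03, [0, 0, 0.02], [0, 0, 0]]]}}

```text
clock: 60.6
ee_pos: [525.1, -54.8, 19.2]
eef_rot: [-179.9, -0.0, 99.2]
contact_force: [-4.6, 0.2, 8.8]
finger_gap: 36.4
grasp_force: 61.0
```

Request:
{"fn": "servo_tool", "kwargs": {"series": [[0.036, [0, 0, 0], [0, 0, 0]], [0.044, [0, 0, 0], [0, 0, 0]], [0.052, [0, 0, 0], [0, 0, 0]], [0.056, [0, 0, -0.02], [0, 0, 0]], [0.056, [0, 0, -0.06], [0, 0, 0]]]}}

```text
clock: 61.1
ee_pos: [522.2, -53.9, 74.2]
eef_rot: [-179.5, -0.2, 99.3]
contact_force: [0.3, -0.8, 0.2]
finger_gap: 56.2
grasp_force: 0.0
```

Request:
{"fn": "servo_tool", "kwargs": {"series": [[0.056, [0, 0, -0.05], [0, 0, 0.75]], [0.056, [0, 0, -0.05], [0, 0, 0.75]], [0.056, [0, 0, -0.05], [0, 0, 0.75]], [0.056, [0, 0, -0.05], [0, 0, 0.75]], [0.056, [0, 0, -0.05], [0, 0, 0.75]]]}}

```text
clock: 61.6
ee_pos: [525.2, -54.5, 127.6]
eef_rot: [-180.0, 0.0, 55.9]
contact_force: [-0.4, 0.2, 0.7]
finger_gap: 55.8
grasp_force: 0.0
```

Request:
{"fn": "servo_tool", "kwargs": {"series": [[0.056, [0, 0, 0], [0, 0, 0.74]], [0.056, [0, 0, 0], [0, 0, 0.74]], [0.056, [0, 0, 0], [0, 0, 0.74]], [0.056, [0, 0, 0], [0, 0, 0.74]], [0.056, [0, 0, 0], [0, 0, 0.74]]]}}

```text
clock: 62.1
ee_pos: [525.2, -54.4, 127.4]
eef_rot: [-180.0, 0.0, 13.6]
contact_force: [-0.2, 0.3, 0.1]
finger_gap: 55.7
grasp_force: 0.0
```

Request:
{"fn": "servo_tool", "kwargs": {"series": [[0.056, [0, 0, 0], [0, 0, 0.08]], [0.056, [0, 0, 0], [0, 0, 0.08]], [0.056, [0, 0, 0], [0, 0, 0.08]], [0.056, [0, 0, 0], [0, 0, 0.08]], [0.056, [0, 0, 0], [0, 0, 0.08]]]}}

```text
clock: 62.6
ee_pos: [525.3, -54.2, 128.0]
eef_rot: [180.0, 0.0, 9.4]
contact_force: [-0.5, -0.5, 0.5]
finger_gap: 55.8
grasp_force: 0.0
```

```bash
sed -i 's/533,-103,8/525,-54,8/' bd.py; python3 bd.py
```

```text
[525.34123693 -54.16726596 128.16397471] [ 1.79993323e+02 -8.31316329e-03  9.34868396e+00] 62.9
[322.75675676 198.01880141] [306 182  34  33 851] ((322.74884033203125, 198.01239013671875), (31.076671600341797, 33.00000762939453), 87.74000549316406)
8 [526.  -54.7   8. ] tray [-37.9 150.6]
11 [527.  -54.5  11. ] tray [-36.8 150.6]
0 16 ((322.7373352050781, 197.71327209472656), (32.422203063964844, 34.1461181640625), 89.03011322021484)
0 17 ((322.741455078125, 197.6603546142578), (34.47431564331055, 36.26510238647461), 88.80125427246094)
10 16 ((322.9091796875, 197.680908203125), (32.36787414550781, 34.55973434448242), 118.81149291992188)
10 17 ((322.926025390625, 197.63436889648438), (34.39459228515625, 36.70042419433594), 118.5296630859375)
GO [526.  -54.7   8. ] ([np.float64(0.0006), np.float64(0.0006), np.float64(-0.0)], np.float64(-0.0))
```

Request:
{"fn": "servo_tool", "kwargs": {"series": [[0.052, [0.0006, 0.0006, 0.04], [0, 0, 0]], [0.052, [0.0006, 0.0006, 0.08], [0, 0, 0]], [0.052, [0.0006, 0.0006, 0.1], [0, 0, 0]], [0.052, [0.0006, 0.0006, 0.106], [0, 0, 0]], [0.052, [0.0006, 0.0006, 0.108], [0, 0, 0]]]}}

```text
clock: 63.4
ee_pos: [525.8, -54.7, 19.7]
eef_rot: [-180.0, 0.1, 9.3]
contact_force: [0.2, 0.0, -0.4]
finger_gap: 52.0
grasp_force: 0.0
```

Request:
{"fn": "servo_tool", "kwargs": {"series": [[0.052, [0, 0, 0.001], [0, 0, 0]], [0.048, [0, 0, 0.002], [0, 0, 0]], [0.046, [0, 0, 0.0025], [0, 0, 0]], [0.044, [0, 0, 0.0025], [0, 0, 0]], [0.042, [0, 0, 0.0025], [0, 0, 0]]]}}

```text
clock: 63.9
ee_pos: [526.3, -54.8, 18.1]
eef_rot: [180.0, -0.1, 9.3]
contact_force: [-0.1, -0.4, -0.2]
finger_gap: 42.1
grasp_force: 0.0
```

Request:
{"fn": "servo_tool", "kwargs": {"series": [[0.038, [0, 0, 0], [0, 0, 0]], [0.034, [0, 0, 0], [0, 0, 0]], [0.03, [0, 0, 0], [0, 0, 0]], [0.03, [0, 0, 0], [0, 0, 0]], [0.03, [0, 0, 0], [0, 0, 0]]]}}

```text
clock: 64.4
ee_pos: [526.5, -54.8, 18.6]
eef_rot: [180.0, -0.1, 9.3]
contact_force: [-1.8, 0.3, 6.5]
finger_gap: 36.5
grasp_force: 59.3
```

Request:
{"fn": "servo_tool", "kwargs": {"series": [[0.03, [0, 0, -0.01], [0, 0, 0]], [0.03, [0, 0, -0.03], [0, 0, 0]], [0.03, [0, 0, -0.06], [0, 0, 0]], [0.03, [0, 0, -0.06], [0, 0, 0]], [0.03, [0, 0, -0.06], [0, 0, 0]]]}}

```text
clock: 64.9
ee_pos: [526.5, -54.8, 78.4]
eef_rot: [180.0, -0.1, 9.3]
contact_force: [-0.5, -0.6, -1.3]
finger_gap: 36.4
grasp_force: 60.0
```

```bash
cat > hd.py <<'E'
from h import *
from plant import arm
import sys
T=[float(a) for a in sys.argv[1:3]]; dz=float(sys.argv[3])
for i in range(5): w=snap("wrist","w25")
o=arm.get_obs();P=o["ee_pos"];print(P,o["eef_rot"],o["finger_gap"],o["grasp_force"])
c,st=blob(w,320,258,(105,100,40),(130,255,255)); X=onz(w,*c,P[2]-dz); print(c,st,X)
print(go([*T,P[2]],9.4,[*X[:2],P[2]],9.4))
c,st=blob(w,*proj(w,[609,-155,20]),(0,150,60),(10,255,255)); print("red",c,st[4],onz(w,*c,20))
E
python3 hd.py 554.2 -164.5 10.5
```

```text
[525.0177028  -54.47477139  76.08293034] [-1.79943764e+02  1.55434631e-01  9.33923731e+00] 36.74679174762171 59.99981760978699
[321.1 259.6] [ 292  234   59   52 2358] [524.9 -53.5  65.6]
([np.float64(0.0108), np.float64(0.1143), np.float64(-0.0)], np.float64(-0.0))
red [499.8 130.6] 2118 [ 609.3 -155.5   20. ]
```

Request:
{"fn": "servo_tool", "kwargs": {"series": [[0.03, [0.0108, 0.1143, 0], [0, 0, 0]], [0.03, [0.0108, 0.1143, 0], [0, 0, 0]], [0.03, [0.0108, 0.1143, 0], [0, 0, 0]], [0.03, [0.0108, 0.1143, 0.015], [0, 0, 0]], [0.03, [0.0108, 0.1143, 0.025], [0, 0, 0]]]}}

```text
clock: 65.65
ee_pos: [553.9, -164.6, 50.2]
eef_rot: [-179.8, 0.2, 9.3]
contact_force: [0.3, 1.1, -0.9]
finger_gap: 36.5
grasp_force: 60.1
```

Request:
{"fn": "servo_tool", "kwargs": {"series": [[0.03, [0, 0, 0], [0, 0, 0]], [0.03, [0, 0, 0], [0, 0, 0]], [0.03, [0, 0, 0], [0, 0, 0]], [0.03, [0, 0, 0], [0, 0, 0]], [0.03, [0, 0, 0], [0, 0, 0]]]}}

```text
clock: 66.15
ee_pos: [555.6, -165.5, 53.3]
eef_rot: [180.0, -0.1, 9.4]
contact_force: [0.6, -0.0, -0.6]
finger_gap: 36.7
grasp_force: 60.1
```

```bash
python3 hd.py 555.1 -164.5 10.5
```

```text
[ 555.27243804 -165.77357496   52.79197888] [ 1.79984354e+02 -1.59955794e-02  9.33666687e+00] 35.98966080865705 60.14220356941223
[321.  259.6] [ 292  234   59   52 2387] [ 555.3 -164.8   42.3]
([np.float64(-0.0001), np.float64(-0.0003), np.float64(-0.0)], np.float64(-0.0))
red [320.  155.6] 2534 [ 609.2 -155.4   20. ]
```

Request:
{"fn": "servo_tool", "kwargs": {"series": [[0.03, [0, 0, 0.007], [0, 0, 0]], [0.03, [0, 0, 0.014], [0, 0, 0]], [0.03, [0, 0, 0.019], [0, 0, 0]], [0.03, [0, 0, 0.0215], [0, 0, 0]], [0.03, [0, 0, 0.0215], [0, 0, 0]]]}}

```text
clock: 66.9
ee_pos: [555.0, -165.6, 30.8]
eef_rot: [-180.0, 0.0, 9.3]
contact_force: [0.3, -0.4, -0.7]
finger_gap: 36.1
grasp_force: 60.1
```

Request:
{"fn": "servo_tool", "kwargs": {"series": [[0.036, [0, 0, 0], [0, 0, 0]], [0.042, [0, 0, 0], [0, 0, 0]], [0.047, [0, 0, 0], [0, 0, 0]], [0.05, [0, 0, 0], [0, 0, 0]], [0.05, [0, 0, -0.005], [0, 0, 0]]]}}

```text
clock: 67.4
ee_pos: [554.6, -165.5, 35.5]
eef_rot: [-180.0, 0.1, 9.3]
contact_force: [-0.5, -0.2, 0.1]
finger_gap: 50.1
grasp_force: 0.0
```

Request:
{"fn": "servo_tool", "kwargs": {"series": [[0.05, [0, 0, -0.03], [0, 0, 0]], [0.05, [0, 0, -0.07], [0, 0, 0]], [0.055, [0, 0, -0.12], [0, 0, 0]], [0.06, [0, 0, -0.17], [0, 0, 0]], [0.06, [0, 0, -0.2], [0, 0, 0]]]}}

```text
clock: 67.9
ee_pos: [556.3, -166.1, 242.0]
eef_rot: [179.8, -0.4, 9.3]
contact_force: [1.6, -0.1, 0.3]
finger_gap: 59.9
grasp_force: 0.0
```

Run:
```python
from h import *
from plant import arm
for i in range(6): w=snap("wrist","w26")
print(arm.get_obs()["ee_pos"],arm.get_obs()["clock"])
S={}
for n,X,lo,hi,z in (("blue",[554,-164.5,20],(105,100,40),(130,255,255),20),("red",[609.4,-155.2,20],(0,150,60),(10,255,255),20),("s1",[622,-229,12],(0,0,150),(180,40,255),12),("s2",[567,-238.5,12],(0,0,150),(180,40,255),12)):
    c,st=blob(w,*proj(w,X),lo,hi); print(n,c,st,onz(w,*c,z))
h=cv2.cvtColor(np.ascontiguousarray(w["color"]),cv2.COLOR_RGB2HSV)
a=np.linspace(0,2*np.pi,60)
for n,X,lo,hi in (("blue",[554,-164.5,20],(105,100,40),(130,255,255)),("red",[609.2,-155.2,20],(0,150,40),(10,255,255))):
    m=cv2.inRange(h,np.array(lo),np.array(hi)); k,l,st,c=cv2.connectedComponentsWithStats(m); d=np.hypot(*(c-proj(w,X)).T); d[st[:,4]<100]=1e9;d[0]=1e9;i=d.argmin()
    ct=max(cv2.findContours((l==i).astype(np.uint8),cv2.RETR_EXTERNAL,cv2.CHAIN_APPROX_NONE)[0],key=len); e=cv2.fitEllipse(ct)
    Y=onz(w,*c[i],20)
    def mod(tl): return cv2.fitEllipse(np.array([proj(w,[Y[0]+16.5*np.cos(q)*np.cos(tl),Y[1]+16.5*np.sin(q),20-16.5*np.cos(q)*np.sin(tl)]) for q in a],np.float32))
    print(n,e[1:],[(t,mod(np.radians(t))[1:]) for t in (-5,0,5)])
t=snap("top","t26")
for n,lo,hi,X in (("blue",(105,100,60),(130,255,255),[554,-164.5,20]),("red",(0,150,90),(10,255,255),[609,-155,20]),("knob",(0,140,70),(10,255,255),[532,213,90])):
    c,st=blob(t,*proj(t,X),lo,hi) if n!="knob" else (proj(t,X),[0]*5); print("top",n,c,onz(t,*c,20))
hh=cv2.cvtColor(np.ascontiguousarray(t["color"]),cv2.COLOR_RGB2HSV); m=cv2.inRange(hh,np.array((18,110,70)),np.array((32,255,255))); k,l,st,c=cv2.connectedComponentsWithStats(m)
print([(onz(t,*c[i],53)) for i in range(1,k) if 2<st[i,4]<60], cv2.absdiff(t["color"],load("t23")["color"])[150:262,190:290].max(2).__gt__(60).sum())
```

```text
[ 554.41860595 -165.3754086   234.17804588] 68.2
blue [321.4 174.7] [309 163  25  24 467] [ 554.9 -164.8   20. ]
red [320.9 130.1] [308 117  27  27 567] [ 609.  -155.3   20. ]
s1 [382.  128.7] [368 114  29  30 697] [ 622.2 -229.2   12. ]
s2 [380.7 171.7] [366 160  28  27 497] [ 569.3 -240.    12. ]
blue ((23.291954040527344, 23.718751907348633), 63.70008087158203) [(-5, ((24.86959457397461, 26.08770179748535), 93.10623931884766)), (0, ((25.469308853149414, 26.093366622924805), 89.1800308227539)), (5, ((25.880937576293945, 26.08371925354004), 83.09559631347656))]
red ((25.747303009033203, 26.2656192779541), 3.4208409786224365) [(-5, ((27.42911720275879, 27.89737319946289), 174.04180908203125)), (0, ((27.43975067138672, 28.197315216064453), 179.69667053222656)), (5, ((27.44343376159668, 28.253026962280273), 179.44992065429688))]
top blue [462.2 169.7] [ 703.4 -422.7   20. ]
top red [368.8 200.4] [ 611.5 -153.    20. ]
top knob [237.6 226.2] [532.7 225.7  20. ]
[array([666.2,  79.3,  53. ]), array([575.5, 384.4,  53. ]), array([569.2, 238.3,  53. ])] 2220
```

Run:
```python
from h import *
from plant import arm
t=snap("top"); s=snap("scene"); s0=load("s23")
def red(s,X):
    c=proj(s,X).astype(int); h=cv2.cvtColor(np.ascontiguousarray(s["color"]),cv2.COLOR_RGB2HSV)[c[1]-12:c[1]+12,c[0]-12:c[0]+12]
    m=((h[:,:,0]<10)|(h[:,:,0]>172))&(h[:,:,1]>130); v,u=np.where(m); return (u.mean()+c[0]-12,v.mean()+c[1]-12) if len(u) else None
for n,x in (("top",t),("scene",s),("scene@23",s0),("top@23",load("t23"))): print(n,red(x,[531.8,213,85]),proj(x,[531.8,213,80]))
p=proj(s,[480.5,-273.4,63]).astype(int); a,b=[x["color"][p[1]-40:p[1]+40,p[0]-25:p[0]+20].astype(int) for x in (s,s0)]; print("stack diff",(np.abs(a-b).max(2)>60).sum())
ok=red(t,[531.8,213,85]); 
if ok: print(arm.close_job())
```

```text
top (np.float64(238.1904761904762), np.float64(226.0952380952381)) [238.2 226.3]
scene (np.float64(262.7352941176471), np.float64(159.11764705882354)) [262.9 158.7]
scene@23 (np.float64(262.7647058823529), np.float64(159.1764705882353)) [262.9 158.7]
top@23 (np.float64(238.3684210526316), np.float64(225.73684210526315)) [238.2 226.3]
stack diff 230
the job is handed in; nothing more can be done
None
```

I've handed the job in: both discs found (red, blue) lie on tray seats, the white cups are nested in the blue cup, and the tube is in the Vs with the strap swung to its stop; blue was knocked off its seat mid-run and put back last, so its final position is checked only from measurements, not by eye.

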